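# Load a dish into the incubator and fold the lid stay to close it

## Task

Put the loose small culture dish into the incubator: raise the lid until the folding stay locks and carries it, and set the dish down gently, flat in the middle of the empty heated plate. Then ease the stay's knee down over centre, which lifts the lid slightly, and lower the lid until it is fully closed. Never let the lid drop or force the stay so that its foot slips, and leave everything else as it stands.

Things in the scene. Friction and masses are not known exactly. Their poses are not given: they have to be found in the camera images.
- incubator: Fixed bench-top dish incubator: light grey open-topped box 230 (x) x 270 (y) x 120 mm high, walls 14 mm. Origin: centre of its underside, on the bench; z up, -x to its front (control panel, lid handle), lid hinge along its +x side. Turned about a quarter turn: its front faces the robot's right. The lid's folding stay is inside its -y wall, the one far from the robot.
- lid_hinge (a point): Middle of the lid's hinge axis, at x +108, z +122 mm in the incubator's frame. The axis is parallel to the incubator's y axis, which are also this point's axes.
- free_plate (a point): Centre of the top of the empty heated plate in the incubator: a round steel plate 76 mm across, its top 50 mm above the bench, 70 mm below the rim, at x -27, y +55 mm in the incubator's frame. Axes as the incubator's. An equal plate at y -30 mm already holds a small dish.
- lid (a joint): Lid angle, rad: 0 closed, growing as it opens. Clear panel in a frame, 233 mm deep, about 0.95 kg, centre of mass 140 mm from the hinge; it slams if let go. The straight stay stops it at about 1.33 (76 degrees), but that differs by up to 0.08 from start to start, as the stay's foot is adjustable. Let go there, it settles back 0.04 (7 mm at the handle) onto the locked stay.
- lid_handle (a point): Middle of the lid's handle: round steel bar 14 mm thick, 110 mm long, parallel to the hinge, 190 mm in front of its axis and 50 mm above it when closed. 42 mm from bar axis to lid face. It turns with the lid, also within fingers that point straight down, one on either side of the bar, all the way; with the lid up, jaws opened beyond about 40 mm push on the lid. Axes: the lid's.
- stay (a joint): Knee angle of the folding stay, rad: about 0 lid closed, 1.90 straight, 2.20 locked (past straight, at its stop). A light spring takes it into the lock only if the lid is raised right to the stop, where 5 to 10 N beyond the lid's weight at the handle is plenty. The knee is stiff: left at 1.45 to 1.70 it still holds the lid up; above 1.75 it may spring back, below 1.3 the lid falls.
- stay_knee (a point): Middle of the stay's knee: round steel knuckle 18 mm thick, 30 mm long, axis parallel to the hinge, 23 mm inside the -y wall's inner face. Locked, it stands about 152 mm above the bench, 135 mm in front of the hinge, before the raised lid. Pressed down with about 5 N it lifts the lid slightly, then yields; some 20 mm down and 10 mm towards the hinge bring the knee to about 1.65.
- stay_foot_pivot (a point): Lower pivot of the stay, on its foot plate, clamped in a slot of the -y wall about 192 mm in front of the hinge and 18 mm below its height. The clamp holds normal use, but slips along the slot if the lid is forced against the straight stay with more than about 18 N at the handle. Links: flat steel, lower 74 mm, upper 111 mm to the lid, where its pivot is 80 mm from the hinge.
- dish: The loose small culture dish to load: round, closed, clear with amber agar, 60 mm across, 15 mm high, about 30 g, on the bench to the robot's right of the incubator. Origin: centre of its underside, z up.
- dish_inside: An equal small dish, 60 x 15 mm, already standing on the other plate in the incubator. Origin: centre of its underside. Leave it.
- big_dish: Culture dish 92 mm across, 16 mm high, on the bench. Origin: centre of its underside. Leave it.
- big_dish_stack: Two culture dishes 92 mm across stacked, 32 mm high together. Origin: centre of the underside. Leave it.
- burner: Unlit laboratory gas burner, 152 mm high, round foot 84 mm across. Origin: centre of its underside. Leave it.
- tube_rack: Flat plastic tube rack 75 x 150 x 30 mm with a few small tubes, to 47 mm high. Origin: centre of its underside. Leave it.
- pipette: Hand pipette lying on the bench, 265 mm long, 24 mm thick. Origin: under its body, near its middle. Leave it.
- reagent_bottle: Glass jar with a screw cap, 72 mm across, 150 mm high. Origin: centre of its underside. Leave it.
Things that resemble listed ones, but are neither listed nor needed, are in the scene too. Of the things like the dish, leave any that is purple, red or turquoise; of the rest the larger one is meant.

How it is judged:
By the outcome, as a careful person would: the job done as asked, in the order asked, and still so for the second after the job is handed in, with the robot touching nothing.
It also fails if it takes over 72 s, if anything falls off the work surface, if the arm or the gripper's body presses on something with over 40 N, if the wrist force passes 120 N, or if a joint passes its speed limit or range.

## Robot

A 7-joint arm with a two-finger parallel gripper is mounted at the origin on the work surface. World frame = base frame: x ahead of the robot, y to its left, z up, the work surface at z = 0. Lengths are in mm, angles in rad, forces in N, time in s.
With the tool pointing down it reaches from about 400 to 850 mm from the base axis. Payload 4.5 kg.
Tool frame: the origin (TCP) lies on the centre line of the jaws, within the pads' length; the fingertips stand 17 mm ahead of it and the grasp point (between the pads) lies 2 mm behind it (robot.tip_reach is the distance from the TCP to the fingertips, in mm); z points along the fingers, x is the direction in which the jaws open and shut, and the axes are right-handed (so a half turn about z gives the same grasp; the last joint's range is limited). The gripper opens to 85 mm and grips with 20 to 120 N. Pads are 22 mm wide; open, the fingers measure 114 mm over their backs; the gripper's body (76 mm by 85 mm) begins 54 mm behind the grasp point. The pads swing forward as they close: fully open they stand 13 mm farther back than shut.
Start: joints at [-1.251, 0.689, -0.195, 1.565, 0.157, 0.902, -0.215], TCP at [176.183, 599.679, 223.117] pointing down, gripper open.
Joint ranges: [-3.01, 3.01], [-0.46, 2.08], [-1.47, 1.51], [0.13, 2.56], [-1, 4.14], [0.04, 2.09], [-2.66, 2.66]. Speed limits (rad/s): [2.57, 2.57, 3.14, 3.14, 3.14, 3.14, 3.14].

## Interface

Orientations are given as a 3x3 rotation matrix whose columns are the frame's x, y, z axes.
In Python, from station import robot gives the robot as it stands.
- The arm moves only by the tool send_rows, never from a script. Its argument "series" is a list of rows, each an object of numbers: "x", "y", "z": the shift along the world's x, y, z in m; "turn": the turn about the world's z in rad; "jaw": the opening, from -1 (shut) to 1 (fully open). A call has 1 to 5 rows; each row shifts and turns the commanded pose from where the row before left it; what a row does not reach is not made up. A row lasts 1/12 s, in which the tool goes at most 41.7 mm and 7.16 degrees, less where a joint would pass 70% of its speed; a pose out of reach is approached as far as the arm can. A call is refused whole if a number of a shift passes 0.0417 or a number of a turn 0.125, either way. A call with a gripper value outside its range is refused whole. The fingers move at their own pace and stop on an object; "force" is the grip in N (left out, the last holds). Time passes only in rows, so rows that do not move let the fingers close. It gives the time, the measured TCP pose, the force and the opening at its end, in the units of the state.
- robot.state(): the state, without advancing time (a new reading comes with each control period).
- robot.get_image(name): name is "side" or "top" or "wrist"; returns a dict with "frame" (400x640x3 uint8, blue, green, red), "K" (3x3 intrinsics, pixels), "extrinsics" (4x4, takes a point from world to camera coordinates). Camera axes: x right, y up, looking along -z (the intrinsics and any distortion apply to the point x, -y, -z); pixel columns grow to the right and rows downward; lengths in mm; the calibration is good to about 2 mm. A picture is of the moment at which its call begins. There is no depth.
- robot.sign_off(): hands the job in, once; it reports no verdict.
Trained networks look in the newest picture that a camera, given by its name, has taken for a name from the list of things; names that differ only in an ending like _2 or _b are one class to them, and where a whole thing is asked for, a point or a joint stands for the part that bears it (a point fixed in the world has none). Each returns a list of dicts, best first, with "confidence" (0 to 1); they miss things now and then, are a little off and sometimes report something else, mostly with a low value. They report only what shows in the picture. A call takes as long as a camera call. They do not tell look-alikes from the thing itself.
- robot.recognise(camera, target): "xy" ([column, row] in pixels, amid what is visible of it).
- robot.place_of(camera, target): "xy" ([column, row] in pixels: a listed point, or the origin of a listed thing).
The state is a dict: "time": time; "qpos": joint angles; "joint_velocities": joint speeds; "tau": joint torques, N m; "eef_pos": TCP position; "tcp_rot": TCP orientation; "contact_force": force on the tool from outside, world axes, zero at the start; "torque": the same for the moment, N m; "finger_gap": finger opening in mm.
Only numpy, scipy, OpenCV 4.12 (cv2) and the standard library are available. Lean on these libraries where they do the work, as an engineer would, in place of code of your own. Each camera call takes 0.05 s, during which the arm holds its last target.

## Working session

There is one attempt and no reset: what is moved stays moved. The work goes in short steps, Python scripts to look and compute and a tool call to move; the robot and the scene stay as the last step left them, time stands still between calls to the robot, and variables do not carry over. Pictures are saved under pics/ and viewed, and the job is handed in when it is done.

Besides the shell and the picture viewer there is one more tool, called after "Request:" as a command line: name --argument value ..., lists and objects as JSON in quotes. send_rows: Moves the arm, as the interface text tells. Its arguments: {"type":"object","properties":{"series":{"type":"array","items":{"type":"object","properties":{"x":{"type":"number"},"y":{"type":"number"},"z":{"type":"number"},"turn":{"type":"number"},"jaw":{"type":"number"}}}},"force":{"type":"number"}},"required":["series"]}

```bash
ls; mkdir -p pics; python3 - <<'E'
from station import robot
import cv2
s=robot.state(); print(s)
for n in ["side","top","wrist"]:
    im=robot.get_image(n); cv2.imwrite(f"pics/{n}0.png",im["frame"]); print(n,im["K"],im["extrinsics"])
    for t in ["incubator","dish","dish_inside","lid_handle","lid_hinge","free_plate","stay_knee","big_dish","burner","tube_rack","reagent_bottle","stay_foot_pivot"]:
        print(n,t,[(r["xy"],round(r["confidence"],2)) for r in robot.place_of(n,t)][:4])
print(robot.state()["time"])
E
```

```text
pics
{'time': 0.0, 'qpos': array([-1.25118499,  0.68997648, -0.19453077,  1.56634782,  0.15730679,
        0.90248694, -0.2150991 ]), 'joint_velocities': array([-0.00040128, -0.00013811,  0.0003274 , -0.00010607,  0.00090112,
       -0.00013409,  0.00025143]), 'tau': array([-2.65293675e-04, -5.39628410e+01, -1.26699742e+00, -1.58544713e+01,
        8.99181672e-03,  9.61970160e-03, -6.91175416e-06]), 'eef_pos': array([176.06576438, 598.99979721, 222.28815655]), 'tcp_rot': array([[ 2.81836842e-01,  9.59462267e-01, -3.91694903e-04],
       [ 9.59460619e-01, -2.81837085e-01, -1.78254105e-03],
       [-1.82067502e-03,  1.26569904e-04, -9.99998335e-01]]), 'contact_force': array([-0.06340001, -0.37215327, -0.14939631]), 'torque': array([-0.06066672,  0.01473615,  0.02373062]), 'finger_gap': 85.3866133000113}
side [[447.30435586   0.         318.37377603]
 [  0.         447.30435586 194.87364044]
 [  0.           0.           1.        ]] [[ 7.81992770e-01 -6.23240227e-01 -7.67640427e-03 -4.47201645e+02]
 [ 4.36523581e-01  5.38841274e-01  7.20484035e-01 -3.37635536e+02]
 [-4.44898270e-01 -5.
[... 1564 characters left out ...]
 [[284.72326735   0.         315.59358298]
 [  0.         284.72326735 195.50979628]
 [  0.           0.           1.        ]] [[ 2.80879958e-01  9.59742907e-01 -2.65796319e-05 -6.25609430e+02]
 [-9.17146251e-01  2.68405391e-01 -2.94620604e-01  3.99681434e+01]
 [-2.82752901e-01  8.27774005e-02  9.55614304e-01 -3.80345381e+02]
 [ 0.00000000e+00  0.00000000e+00  0.00000000e+00  1.00000000e+00]]
wrist incubator []
wrist dish []
wrist dish_inside []
wrist lid_handle []
wrist lid_hinge []
wrist free_plate []
wrist stay_knee []
wrist big_dish [([267.1, 336.2], 0.55)]
wrist burner []
wrist tube_rack [([266.5, 335.8], 0.49)]
wrist reagent_bottle [([261.4, 337.6], 0.6)]
wrist stay_foot_pivot []
1.95
```

View pics/side0.png

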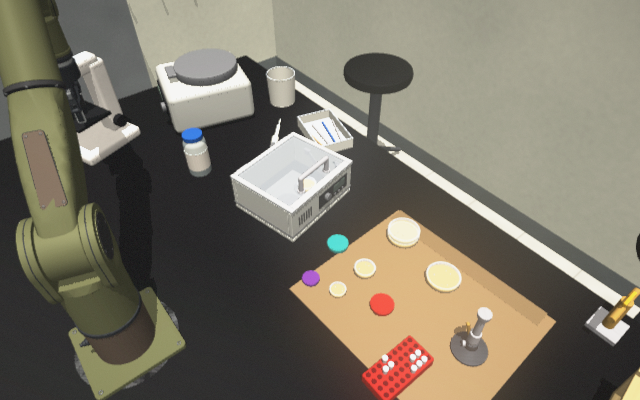

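View pics/top0.png

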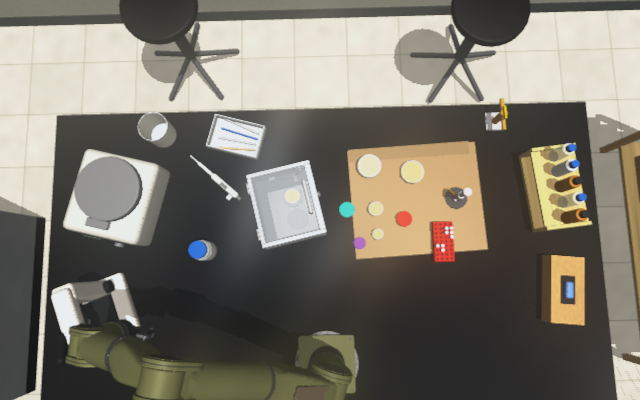

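```bash
python3 - <<'E'
import cv2
a=cv2.imread("pics/top0.png")[130:310,190:490]; cv2.imwrite("pics/top0z.png",cv2.resize(a,(800,480),interpolation=cv2.INTER_CUBIC))
a=cv2.imread("pics/side0.png")[110:350,230:530]; cv2.imwrite("pics/side0z.png",cv2.resize(a,(750,600),interpolation=cv2.INTER_CUBIC))
E
```

```text
(no output)
```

View pics/top0z.png

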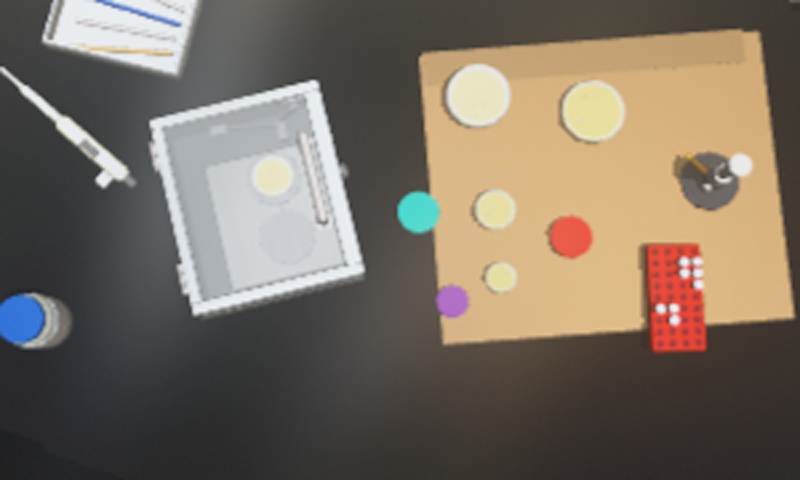

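View pics/side0z.png

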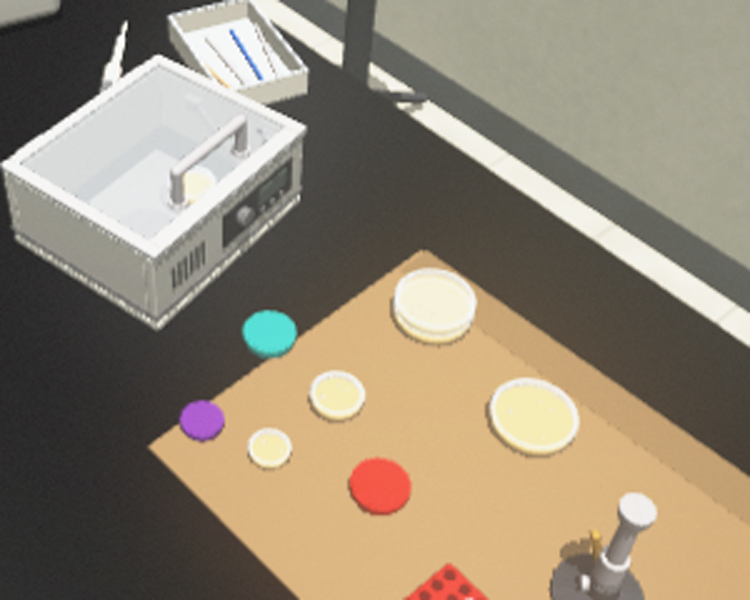

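```bash
cat > h.py <<'E'
import numpy as np,cv2
from scipy.optimize import least_squares
from station import robot
C={'top':(np.array([[464.453,0,323.913],[0,464.453,199.780],[0,0,1]]),np.array([[-2.48765642e-02,-9.99659270e-01,-7.90575351e-03,1.00322370e+01],[9.90032816e-01,-2.57320621e-02,1.38466188e-01,-5.99316666e+02],[-1.38622439e-01,-4.38239240e-03,9.90335607e-01,-1.70563947e+03]])),
'side':(np.array([[447.304,0,318.374],[0,447.304,194.874],[0,0,1]]),np.array([[7.81992770e-01,-6.23240227e-01,-7.67640427e-03,-4.47201645e+02],[4.36523581e-01,5.38841274e-01,7.20484035e-01,-3.37635536e+02],[-4.44898270e-01,-5.66764238e-01,6.93429036e-01,-1.04570581e+03]]))}
def proj(c,p,KE=None):
    K,E=KE or C[c]; q=E[:3,:3]@np.asarray(p,float)+E[:3,3]
    v=K@np.array([q[0],-q[1],-q[2]]); return v[:2]/v[2]
def onplane(c,xy,z,KE=None):
    K,E=KE or C[c]; d=np.linalg.inv(K)@np.array([xy[0],xy[1],1.]); d=np.array([d[0],-d[1],-d[2]])
    R=E[:3,:3]; o=-R.T@E[:3,3]; d=R.T@d; return o+d*(z-o[2])/d[2]
def tri(obs):
    return least_squares(lambda p:np.concatenate([proj(c,p)-np.array(xy) for c,xy in obs]),[400,0,50])
def R(y): return np.array([[np.cos(y),-np.sin(y),0],[np.sin(y),np.cos(y),0],[0,0,1]])
def inc(pose,p): return R(pose[2])@np.asarray(p,float)+np.array([pose[0],pose[1],0])
E
python3 - <<'E'
from h import *
obs=[('top',(303.6,179.9),(-82,-55,172)),('top',(311.1,213.3),(-82,55,172)),
('side',(301.2,181.2),(-82,55,172)),('side',(326.8,158.8),(-82,-55,172)),
('side',(292.8,240),(-115,135,0)),('side',(350,188),(-115,-135,0)),('side',(236,206),(115,135,0)),
('side',(309.7,164.9),(-82,0,172)),('side',(266.3,159.4),(108,0,122)),('top',(304,195.9),(-82,0,172)),('top',(288.2,208.9),(0,0,0))]
f=lambda q:np.concatenate([proj(c,inc(q,p))-np.array(xy) for c,xy,p in obs])
r=least_squares(f,[600,100,1.7],loss='soft_l1'); print(r.x); print(r.fun.reshape(-1,2).round(1) if 0 else f(r.x).reshape(-1,2).round(1))
q=r.x
for n,p in dict(handle=(-82,0,172),plate=(-27,55,50),hinge=(108,0,122),knee=(-27,-98,152),c=(0,0,0)).items(): print(n,inc(q,p).round(1))
for z in (0,10,20): print(z,onplane('top',(375.6,208.8),z+15),onplane('top',(373.5,208.6),z),onplane('side',(364.9,268),z+15))
E
```

```text
[580.85545817 132.69436102   1.78321843]
[[-0.2  0.4]
 [-0.4 -2.7]
 [-1.  -3.6]
 [-0.8 -1.6]
 [-0.2  3.3]
 [-0.1  3.6]
 [-0.1  0.6]
 [ 3.7  2.3]
 [-1.2 -5.2]
 [ 3.1 -0.5]
 [ 0.1 -1.9]]
handle [598.1  52.5 172. ]
plate [532.8  94.7  50. ]
hinge [558.1 238.3 122. ]
knee [682.3 127.  152. ]
c [580.9 132.7   0. ]
0 [ 563.34881744 -200.92183011   15.        ] [ 566.08972708 -194.50489192    0.        ] [ 564.00440945 -205.30236576   15.        ]
10 [ 562.1753958  -199.85164981   25.        ] [ 564.91077127 -193.47997806   10.        ] [ 558.4026168  -210.39892802   25.        ]
20 [ 561.00197416 -198.7814695    35.        ] [ 563.73181545 -192.45506419   20.        ] [ 552.80082414 -215.49549029   35.        ]
```

```bash
cat > ov.py <<'E'
from h import *
import sys
def overlay(c,img,q,out,crop,sc,lidang=0,KE=None):
    x0,y0,x1,y1=crop
    a=cv2.resize(img[y0:y1,x0:x1],None,fx=sc,fy=sc,interpolation=cv2.INTER_CUBIC)
    def P(p): 
        v=(proj(c,inc(q,p),KE)-[x0,y0]+0.5)*sc; return tuple(int(t) for t in v)
    def L(p,r,col): cv2.line(a,P(p),P(r),col,1,cv2.LINE_AA)
    for z in (0,120):
        k=[(-115,-135,z),(-115,135,z),(115,135,z),(115,-135,z)]
        for i in range(4): L(k[i],k[(i+1)%4],(0,0,255))
    for s in (-135,135):
        for t in (-115,115): L((t,s,0),(t,s,120),(0,0,255))
    L((-82,-55,172),(-82,55,172),(0,255,0))
    for cy in (55,-30):
        pts=[P((-27+38*np.cos(t),cy+38*np.sin(t),50)) for t in np.linspace(0,6.28,40)]
        cv2.polylines(a,[np.array(pts)],True,(255,0,0),1)
    cv2.imwrite(out,a)
if __name__=="__main__":
    q=[580.9,132.7,1.783]
    overlay('side',cv2.imread('pics/side0.png'),q,'pics/ovs.png',(220,120,370,250),5)
    overlay('top',cv2.imread('pics/top0.png'),q,'pics/ovt.png',(235,150,345,260),5)
E
python3 ov.py
```

```text
(no output)
```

View pics/ovs.png

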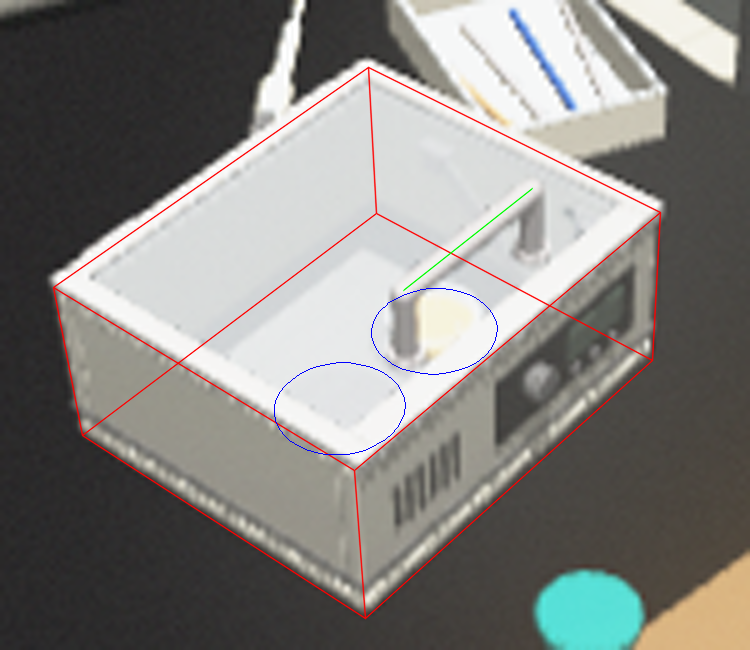

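View pics/ovt.png

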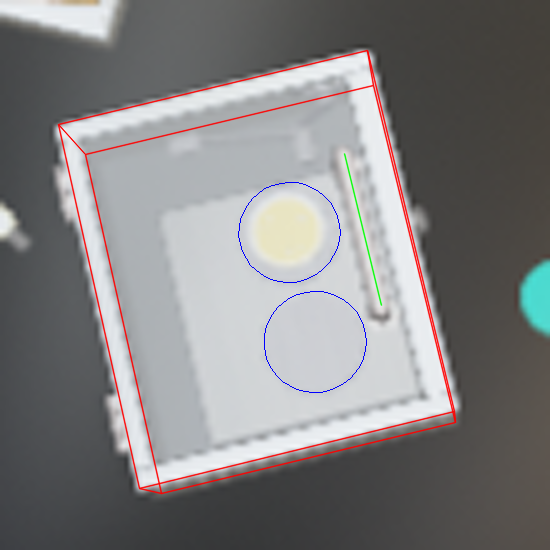

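Request:
send_rows --series '[{"x": 0.025, "y": -0.03, "z": 0.01, "jaw": 0.2}, {"x": 0.025, "y": -0.03, "z": 0.01, "turn": 0.1}, {"x": 0.025, "y": -0.03, "z": 0.01, "turn": 0.1}, {"x": 0.025, "y": -0.03, "z": 0.01, "turn": 0.1}, {"x": 0.025, "y": -0.03, "turn": 0.1}]' --force 30

```text
validation failed for argument at $.se...
```

Request:
send_rows --series '[{"x": 0.025, "y": -0.03, "turn": 0.1}, {"x": 0.025, "y": -0.03}, {"x": 0.025, "y": -0.03}, {"x": 0.025, "y": -0.03}, {"x": 0.025, "y": -0.03}]'

```text
validation failed for argument at $.se...
```

Request:
send_rows --series '[{"x": 0.025, "y": -0.03}, {"x": 0.025, "y": -0.03}, {"x": 0.025, "y": -0.03}, {"x": 0.025, "y": -0.03}, {"x": 0.0, "y": 0.0}]'

```text
validation failed for argument at $.se...
```

Request:
send_rows --series '[{"x": 0.025, "y": -0.03, "z": 0.01, "turn": 0, "jaw": 0.2}, {"x": 0.025, "y": -0.03, "z": 0.01, "turn": 0.1, "jaw": 0.2}, {"x": 0.025, "y": -0.03, "z": 0.01, "turn": 0.1, "jaw": 0.2}, {"x": 0.025, "y": -0.03, "z": 0.01, "turn": 0.1, "jaw": 0.2}, {"x": 0.025, "y": -0.03, "z": 0, "turn": 0.1, "jaw": 0.2}]' --force 30

```text
time: 2.37
eef_pos: [302.7, 449.4, 265.0]
tcp_rot: [[-0.119, 0.993, 0.002], [0.993, 0.119, 0.003], [0.003, 0.003, -1.0]]
contact_force: [-0.2, -0.2, 0.7]
finger_gap: 51.3
```

Request:
send_rows --series '[{"x": 0.025, "y": -0.03, "z": 0, "turn": 0.1, "jaw": 0.2}, {"x": 0.025, "y": -0.03, "z": 0, "turn": 0, "jaw": 0.2}, {"x": 0.025, "y": -0.03, "z": 0, "turn": 0, "jaw": 0.2}, {"x": 0.025, "y": -0.03, "z": 0, "turn": 0, "jaw": 0.2}, {"x": 0.025, "y": -0.03, "z": 0, "turn": 0, "jaw": 0.2}]'

```text
time: 2.78
eef_pos: [427.3, 298.0, 263.4]
tcp_rot: [[-0.213, 0.977, 0.0], [0.977, 0.213, 0.0], [0.0, 0.001, -1.0]]
contact_force: [0.2, 0.3, 0.6]
finger_gap: 51.1
```

Request:
send_rows --series '[{"x": 0.025, "y": -0.03, "z": 0, "turn": 0, "jaw": 0.2}, {"x": 0.025, "y": -0.03, "z": 0, "turn": 0, "jaw": 0.2}, {"x": 0.02, "y": -0.03, "z": 0, "turn": 0, "jaw": 0.2}, {"x": 0, "y": -0.02, "z": 0, "turn": 0, "jaw": 0.2}, {"x": 0, "y": 0, "z": 0, "turn": 0, "jaw": 0.2}]'

```text
time: 3.2
eef_pos: [497.8, 182.8, 262.6]
tcp_rot: [[-0.203, 0.979, -0.0], [0.979, 0.203, -0.005], [-0.005, -0.001, -1.0]]
contact_force: [-0.7, -0.1, -1.3]
finger_gap: 51.0
```

```bash
python3 - <<'E'
from h import *
im=robot.get_image("wrist"); cv2.imwrite("pics/w1.png",im["frame"]); print(im.keys(),im["K"],repr(im["extrinsics"]))
for t in ["lid_handle","lid_hinge","stay_knee","stay_foot_pivot"]:
    print(t,[(r["xy"],round(r["confidence"],2)) for r in robot.place_of("wrist",t)][:3])
s=robot.state();print(s['time'],s['eef_pos'],s['tcp_rot'],s['qpos'])
E
```

```text
dict_keys(['frame', 'K', 'extrinsics']) [[284.72326735   0.         315.59358298]
 [  0.         284.72326735 195.50979628]
 [  0.           0.           1.        ]] array([[-2.04183731e-01,  9.78924226e-01, -4.04509896e-03,
        -7.63206996e+01],
       [-9.35615368e-01, -1.96362640e-01, -2.93369387e-01,
         5.52450038e+02],
       [-2.87980706e-01, -5.61165993e-02,  9.55990607e-01,
        -2.64691733e+02],
       [ 0.00000000e+00,  0.00000000e+00,  0.00000000e+00,
         1.00000000e+00]])
lid_handle [([164.7, 267.2], 0.9)]
lid_hinge [([356.6, 240.3], 0.64)]
stay_knee [([164.0, 266.9], 0.5)]
stay_foot_pivot []
3.45 [495.66988734 191.52259508 263.34085707] [[-2.15257900e-01  9.76557225e-01  1.48409178e-04]
 [ 9.76556375e-01  2.15257505e-01  1.36148684e-03]
 [ 1.29762362e-03  4.38000727e-04 -9.99999062e-01]] [-0.2105935   0.53070342 -0.38781617  1.791085    0.25214327  0.86787173
  1.07355741]
```

View pics/w1.png

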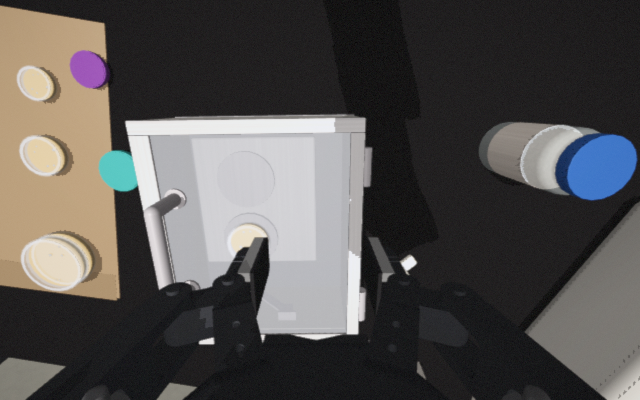

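```bash
python3 - <<'E'
from h import *
KW=np.array([[284.723,0,315.594],[0,284.723,195.510],[0,0,1]])
E=np.array([[-2.04183731e-01,9.78924226e-01,-4.04509896e-03,-7.63206996e+01],[-9.35615368e-01,-1.96362640e-01,-2.93369387e-01,5.52450038e+02],[-2.87980706e-01,-5.61165993e-02,9.55990607e-01,-2.64691733e+02]])
for xy,z in [((152,212),172),((164.7,267.2),172),((168,288),172),((133,123),130),((363,118),130),((350,332),130),((356.6,240.3),122),((249,239),65),((246,180),50),((42,156),15),((42,156),0)]:
    print(xy,z,onplane(None,xy,z,(KW,E)).round(1))
q=[580.9,132.7,1.783]
for p in [(-82,55,172),(-82,0,172),(-82,-55,172),(108,0,122),(-125,135,130),(115,135,130),(-27,-30,65),(-27,55,50)]: print(p,inc(q,p).round(1),proj(None,inc(q,p),(KW,E)).round(1))
im=cv2.imread("pics/w1.png")[110:350,110:410]; cv2.imwrite("pics/w1z.png",cv2.resize(im,(750,600),interpolation=cv2.INTER_CUBIC))
E
```

```text
(152, 212) 172 [544.2  40.  172. ]
(164.7, 267.2) 172 [599.4  54.3 172. ]
(168, 288) 172 [622.4  58.7 172. ]
(133, 123) 130 [475.1  -3.9 130. ]
(363, 118) 130 [424.9 213.9 130. ]
(350, 332) 130 [673.6 262.1 130. ]
(356.6, 240.3) 122 [555.6 241.7 122. ]
(249, 239) 65 [609.  113.4  65. ]
(246, 180) 50 [532.9  95.5  50. ]
(42, 156) 15 [ 567.8 -198.8   15. ]
(42, 156) 0 [ 573.1 -212.6    0. ]
(-82, 55, 172) [544.4  41.  172. ] [153.  212.4]
(-82, 0, 172) [598.2  52.5 172. ] [162.9 265.8]
(-82, -55, 172) [651.9  64.1 172. ] [171.7 313.2]
(108, 0, 122) [558.2 238.3 122. ] [353.1 241.8]
(-125, 135, 130) [475.3 -17.9 130. ] [118.3 120.1]
(115, 135, 130) [424.7 216.7 130. ] [365.9 118.4]
(-27, -30, 65) [615.9 112.6  65. ] [247.7 243.4]
(-27, 55, 50) [532.8  94.7  50. ] [245.4 179.8]
```

View pics/w1z.png

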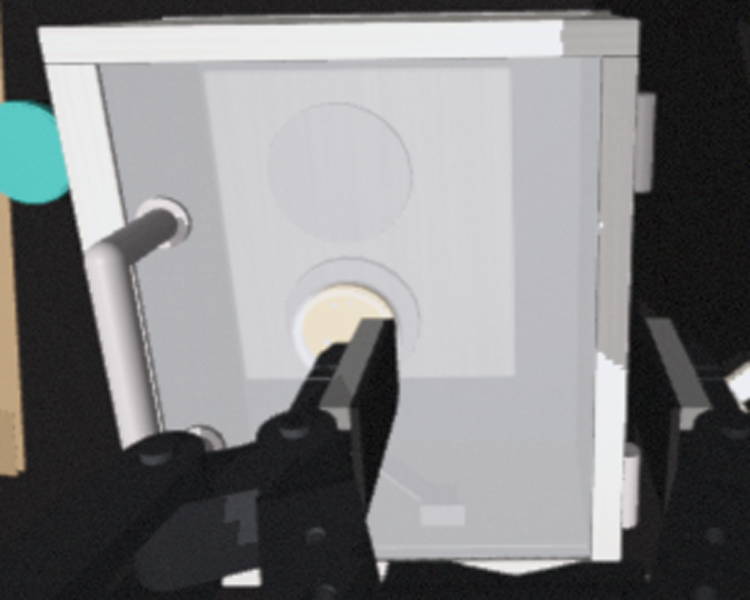

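Request:
send_rows --series '[{"x": 0.0206, "y": -0.0276, "z": 0, "turn": 0, "jaw": 0.2}, {"x": 0.0206, "y": -0.0276, "z": 0, "turn": 0, "jaw": 0.2}, {"x": 0.0206, "y": -0.0276, "z": 0, "turn": 0, "jaw": 0.2}, {"x": 0.0206, "y": -0.0276, "z": 0, "turn": 0, "jaw": 0.2}, {"x": 0.0206, "y": -0.0276, "z": 0, "turn": 0, "jaw": 0.2}]'

```text
time: 3.87
eef_pos: [599.9, 52.2, 263.3]
tcp_rot: [[-0.216, 0.976, 0.0], [0.976, 0.216, 0.001], [0.001, 0.0, -1.0]]
contact_force: [-0.5, 0.1, -0.4]
finger_gap: 51.0
```

Request:
send_rows --series '[{"x": 0, "y": 0, "z": -0.02, "turn": 0, "jaw": 0.2}, {"x": 0, "y": 0, "z": -0.02, "turn": 0, "jaw": 0.2}, {"x": 0, "y": 0, "z": 0, "turn": 0, "jaw": 0.2}, {"x": 0, "y": 0, "z": 0, "turn": 0, "jaw": 0.2}]'

```text
time: 4.2
eef_pos: [598.3, 53.2, 222.5]
tcp_rot: [[-0.215, 0.977, -0.002], [0.977, 0.215, 0.001], [0.001, -0.002, -1.0]]
contact_force: [0.5, 0.9, 1.0]
finger_gap: 51.4
```

```bash
python3 - <<'E'
from h import *
for n in ['wrist']:
    im=robot.get_image(n); cv2.imwrite("pics/w2.png",im["frame"]);KE=(im["K"],im["extrinsics"])
q=[580.9,132.7,1.783]
s=robot.state();print(s['time'],s['eef_pos'],s['tcp_rot'][:,0],s['contact_force'])
for p in [(-82,55,172),(-82,-55,172)]: print(proj(None,inc(q,p),KE).round(1))
E
```

```text
4.25 [599.1730111   53.46791852 223.64298508] [-2.15109259e-01  9.76589583e-01  8.90335381e-04] [-0.02962016  1.52360301  1.19510253]
[314.8 136.4]
[314.2 273.9]
```

View pics/w2.png

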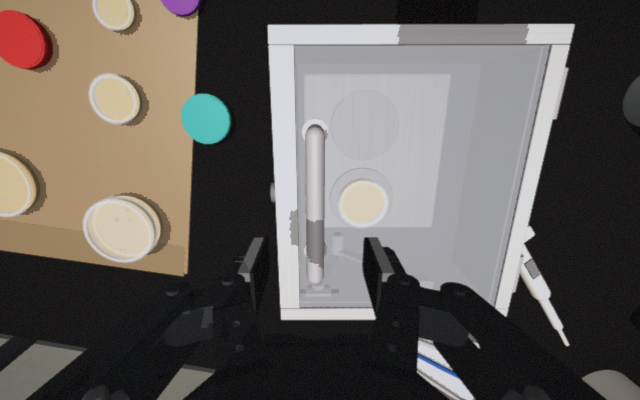

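Request:
send_rows --series '[{"x": 0, "y": 0, "z": -0.02, "turn": 0, "jaw": 0.2}, {"x": 0, "y": 0, "z": -0.02, "turn": 0, "jaw": 0.2}, {"x": 0, "y": 0, "z": -0.012, "turn": 0, "jaw": 0.2}, {"x": 0, "y": 0, "z": 0, "turn": 0, "jaw": 0.2}, {"x": 0, "y": 0, "z": 0, "turn": 0, "jaw": -1}]' --force 30

```text
time: 4.67
eef_pos: [599.6, 52.8, 172.2]
tcp_rot: [[-0.214, 0.977, 0.001], [0.977, 0.214, 0.001], [0.0, 0.001, -1.0]]
contact_force: [-0.5, 0.8, 0.4]
finger_gap: 40.3
```

Request:
send_rows --series '[{"x": 0, "y": 0, "z": 0, "turn": 0, "jaw": -1}, {"x": 0, "y": 0, "z": 0, "turn": 0, "jaw": -1}, {"x": 0, "y": 0, "z": 0, "turn": 0, "jaw": -1}, {"x": 0, "y": 0, "z": 0, "turn": 0, "jaw": -1}, {"x": 0, "y": 0, "z": 0, "turn": 0, "jaw": -1}]'

```text
time: 5.08
eef_pos: [599.4, 51.7, 171.6]
tcp_rot: [[-0.213, 0.977, 0.001], [0.977, 0.213, 0.0], [-0.0, 0.001, -1.0]]
contact_force: [0.7, -0.1, -0.3]
finger_gap: 0.3
```

```bash
python3 - <<'E'
from h import *
for n in ['wrist','side']:
    im=robot.get_image(n); f=im["frame"]
    if n=='side': f=cv2.resize(f[80:260,200:420],None,fx=3.5,fy=3.3)
    cv2.imwrite(f"pics/{n}3.png",f)
E
```

```text
(no output)
```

View pics/wrist3.png

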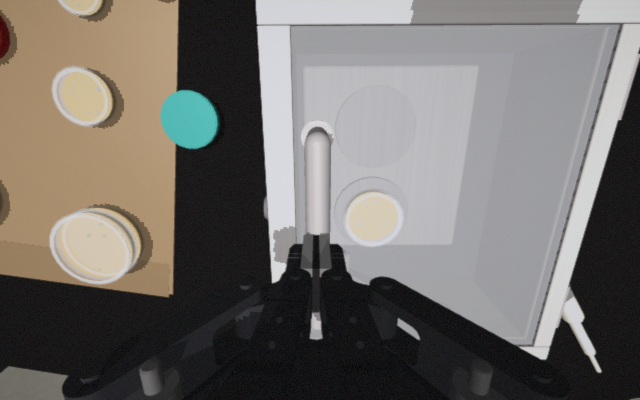

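View pics/side3.png

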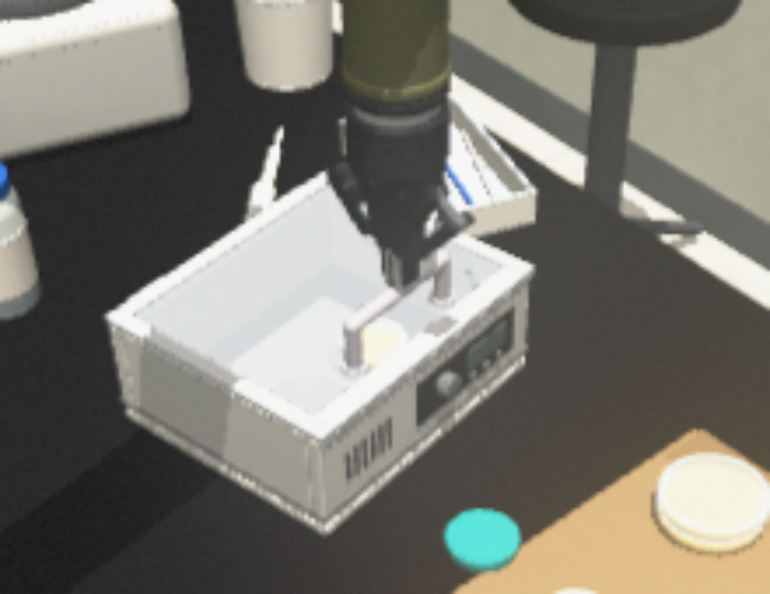

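```bash
python3 - <<'E'
from h import *
f=cv2.imread("pics/wrist3.png")[180:360,220:420]; cv2.imwrite("pics/w3z.png",cv2.resize(f,None,fx=3.5,fy=3.3,interpolation=cv2.INTER_CUBIC))
for z in (152,155,165,172,180): print(z,(proj('side',(599.4,51.7,z))-[200,80])*[3.5,3.3])
print(inc([580.9,132.7,1.783],(-82,0,172)))
print(robot.tip_reach,robot.state()['time'],robot.state()['finger_gap'])
E
```

```text
152 [399.2856136  305.78714325]
155 [399.23107886 303.0784975 ]
165 [399.04796117 293.98335925]
172 [398.91854266 287.55536627]
180 [398.76937152 280.14629444]
[598.1704015   52.53932865 172.        ]
17.0 5.1833 -0.18052305348202174
```

View pics/w3z.png

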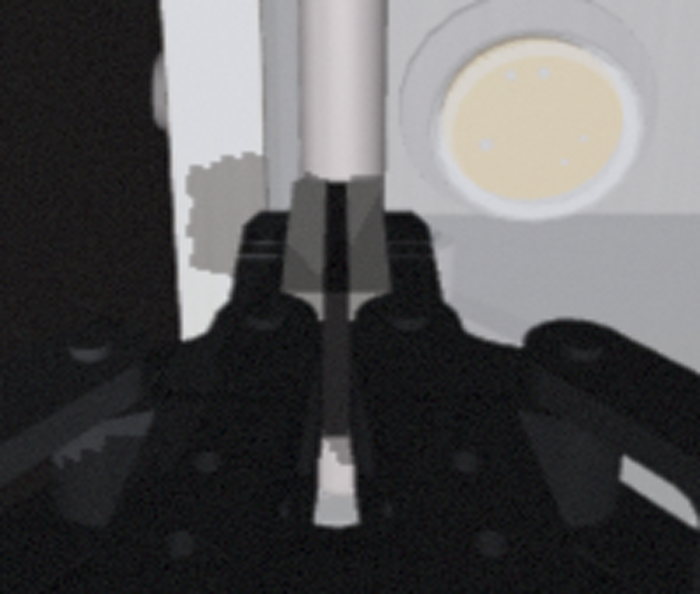

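```bash
python3 - <<'E'
from h import *
im=robot.get_image("wrist");KE=(im["K"],im["extrinsics"]);cv2.imwrite("pics/w4.png",im["frame"])
print(im["extrinsics"], robot.state()['eef_pos'])
for z in (150,155,160,165,170,172,175,180,190): print(z,onplane(None,(315.7,234.5),z,KE).round(1),proj(None,inc([580.9,132.7,1.783],(-82,55,z)),KE).round(1),proj(None,inc([580.9,132.7,1.783],(-82,0,z)),KE).round(1))
E
```

```text
[[-2.13537864e-01  9.76934602e-01  6.03966025e-04  7.72852722e+01]
 [-9.33492032e-01 -2.03859824e-01 -2.95014911e-01  5.94228553e+02]
 [-2.88087150e-01 -6.35606514e-02  9.55492458e-01 -1.55047039e+02]
 [ 0.00000000e+00  0.00000000e+00  0.00000000e+00  1.00000000e+00]] [599.22165939  51.63303711 171.21394805]
150 [605.3  53.2 150. ] [317.5 139.9] [317.1 224.6]
155 [603.1  52.7 155. ] [317.5 140.8] [317.1 227.6]
160 [600.8  52.2 160. ] [317.6 141.8] [317.2 230.8]
165 [598.5  51.7 165. ] [317.7 142.9] [317.2 234.3]
170 [596.3  51.2 170. ] [317.7 144. ] [317.3 237.8]
172 [595.3  51.  172. ] [317.8 144.4] [317.3 239.3]
175 [594.   50.7 175. ] [317.8 145.1] [317.3 241.7]
180 [591.7  50.2 180. ] [317.9 146.4] [317.4 245.7]
190 [587.2  49.2 190. ] [318.1 149.2] [317.5 254.5]
```

```bash
python3 - <<'E'
from h import *
im=robot.get_image("side");f=im["frame"];cv2.imwrite("pics/s4.png",f)
cv2.imwrite("pics/s4z.png",cv2.resize(f[125:195,280:350],None,fx=8.5,fy=8.5,interpolation=cv2.INTER_CUBIC))
im=robot.get_image("top");f=im["frame"];cv2.imwrite("pics/t4.png",f)
cv2.imwrite("pics/t4z.png",cv2.resize(f[150:250,245:345],None,fx=6,fy=6,interpolation=cv2.INTER_CUBIC))
q=[580.9,132.7,1.783]
for z in (172,179): print([((proj('side',inc(q,(-82,y,z)))-[280,125]+.5)*8.5).round() for y in (55,0,-55)])
for z in (155,172,180): print(((proj('side',(599.2,51.6,z))-[280,125]+.5)*8.5).round())
E
```

```text
[array([176., 451.]), array([288., 363.]), array([395., 278.])]
[array([175., 435.]), array([288., 346.]), array([395., 262.])]
[294. 403.]
[293. 363.]
[292. 344.]
```

View pics/s4z.png

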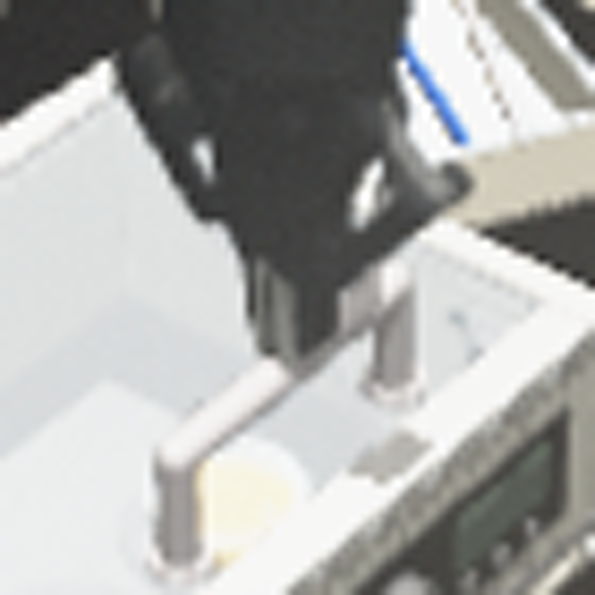

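View pics/t4z.png

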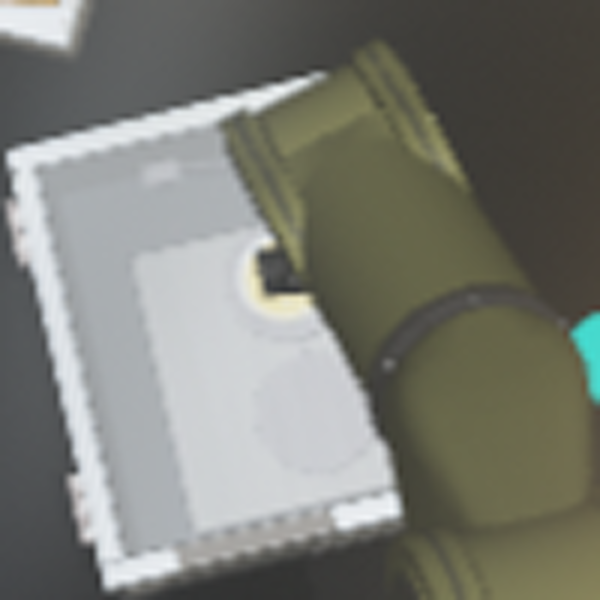

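Request:
send_rows --series '[{"x": 0, "y": 0, "z": 0.003, "turn": 0, "jaw": 0.1}, {"x": 0, "y": 0, "z": 0, "turn": 0, "jaw": 0.1}, {"x": 0, "y": 0, "z": 0, "turn": 0, "jaw": 0.1}, {"x": 0, "y": 0, "z": 0, "turn": 0, "jaw": 0.1}, {"x": 0, "y": 0, "z": 0, "turn": 0, "jaw": 0.1}]'

```text
time: 5.75
eef_pos: [599.1, 51.7, 174.1]
tcp_rot: [[-0.213, 0.977, -0.0], [0.977, 0.213, 0.0], [0.0, -0.0, -1.0]]
contact_force: [0.3, 0.2, -1.3]
finger_gap: 46.9
```

Request:
send_rows --series '[{"x": 0, "y": 0, "z": -0.01, "turn": 0, "jaw": 0.1}, {"x": 0, "y": 0, "z": -0.008, "turn": 0, "jaw": 0.1}, {"x": 0, "y": 0, "z": -0.004, "turn": 0, "jaw": 0.1}, {"x": 0, "y": 0, "z": 0, "turn": 0, "jaw": 0.1}]'

```text
time: 6.08
eef_pos: [598.0, 51.4, 150.3]
tcp_rot: [[-0.213, 0.977, -0.003], [0.977, 0.213, -0.001], [0.0, -0.003, -1.0]]
contact_force: [0.0, -0.3, -0.9]
finger_gap: 47.1
```

```bash
python3 - <<'E'
from h import *
im=robot.get_image("side");f=im["frame"]
cv2.imwrite("pics/s5z.png",cv2.resize(f[125:195,280:350],None,fx=8.5,fy=8.5,interpolation=cv2.INTER_CUBIC))
im=robot.get_image("wrist");cv2.imwrite("pics/w5.png",im["frame"])
s=robot.state();print(s['time'],s['eef_pos'],s['contact_force'],s['finger_gap'])
E
```

```text
6.1833 [598.94392342  51.69606486 151.61285184] [0.04846793 1.06545537 1.0036894 ] 46.957651509273305
```

View pics/s5z.png

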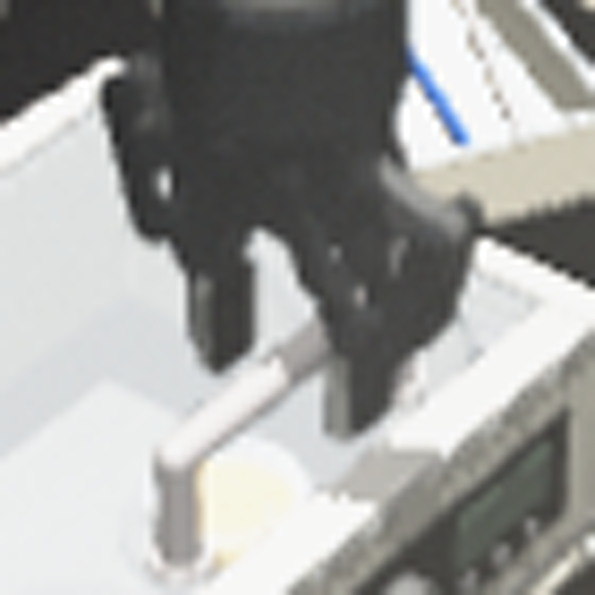

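View pics/w5.png

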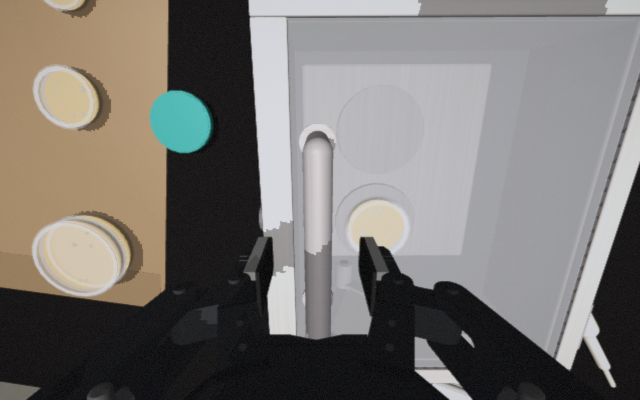

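Request:
send_rows --series '[{"x": 0, "y": 0, "z": 0, "turn": 0, "jaw": -1}, {"x": 0, "y": 0, "z": 0, "turn": 0, "jaw": -1}, {"x": 0, "y": 0, "z": 0, "turn": 0, "jaw": -1}, {"x": 0, "y": 0, "z": 0, "turn": 0, "jaw": -1}, {"x": 0, "y": 0, "z": 0, "turn": 0, "jaw": -1}]' --force 30

```text
time: 6.6
eef_pos: [599.2, 52.8, 152.6]
tcp_rot: [[-0.213, 0.977, 0.0], [0.977, 0.213, 0.001], [0.001, 0.001, -1.0]]
contact_force: [-1.7, 2.6, 2.7]
finger_gap: 12.5
```

```bash
python3 - <<'E'
from h import *
im=robot.get_image("side");f=im["frame"]
cv2.imwrite("pics/s6z.png",cv2.resize(f[125:195,280:350],None,fx=8.5,fy=8.5,interpolation=cv2.INTER_CUBIC))
s=robot.state();print(s['time'],s['eef_pos'],s['contact_force'],s['finger_gap'])
E
```

```text
6.65 [599.22641782  52.82564639 152.54176028] [-0.61971912  4.41004142  2.41624551] 12.795942166104977
```

View pics/s6z.png

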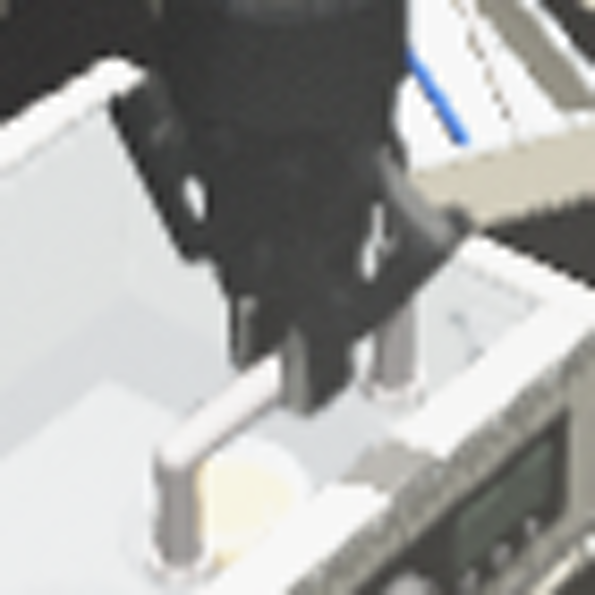

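```bash
cat > arc.py <<'E'
import numpy as np,sys,json
def arc(ths,yaw=1.783,jaw=-1):
    ths=np.array(ths);X=-190*np.cos(ths)+50*np.sin(ths);Z=190*np.sin(ths)+50*np.cos(ths)
    dx=np.diff(X);dz=np.diff(Z)
    rows=[dict(x=round(a*np.cos(yaw)/1000,4),y=round(a*np.sin(yaw)/1000,4),z=round(b/1000,4),turn=0,jaw=jaw) for a,b in zip(dx,dz)]
    for i in range(0,len(rows),5): print(round(float(ths[min(i+5,len(rows))]),3),json.dumps(rows[i:i+5]))
if __name__=="__main__":
    arc(np.concatenate([[0,0.01,.03,.06,.10,.15],np.arange(.20,1.11,.05),np.arange(1.13,1.30,.02)]))
E
python3 arc.py
```

```text
0.15 [{"x": -0.0001, "y": 0.0005, "z": 0.0019, "turn": 0, "jaw": -1}, {"x": -0.0002, "y": 0.0011, "z": 0.0038, "turn": 0, "jaw": -1}, {"x": -0.0004, "y": 0.0017, "z": 0.0056, "turn": 0, "jaw": -1}, {"x": -0.0005, "y": 0.0025, "z": 0.0074, "turn": 0, "jaw": -1}, {"x": -0.0008, "y": 0.0036, "z": 0.0091, "turn": 0, "jaw": -1}]
0.4 [{"x": -0.0009, "y": 0.004, "z": 0.0089, "turn": 0, "jaw": -1}, {"x": -0.001, "y": 0.0045, "z": 0.0087, "turn": 0, "jaw": -1}, {"x": -0.001, "y": 0.0049, "z": 0.0085, "turn": 0, "jaw": -1}, {"x": -0.0011, "y": 0.0053, "z": 0.0082, "turn": 0, "jaw": -1}, {"x": -0.0012, "y": 0.0057, "z": 0.0079, "turn": 0, "jaw": -1}]
0.65 [{"x": -0.0013, "y": 0.0061, "z": 0.0076, "turn": 0, "jaw": -1}, {"x": -0.0014, "y": 0.0064, "z": 0.0073, "turn": 0, "jaw": -1}, {"x": -0.0015, "y": 0.0068, "z": 0.007, "turn": 0, "jaw": -1}, {"x": -0.0015, "y": 0.0071, "z": 0.0066, "turn": 0, "jaw": -1}, {"x": -0.0016, "y": 0.0074, "z": 0.0062, "turn": 0, "jaw": -1}]
0.9 [{"x": -0.0017, "y": 0.0077, "z": 0.0059, "turn": 0, "jaw": -1}, {"x": -0.0017, "y": 0.008, "z": 0.0055, "turn": 0, "jaw": 
[... 342 characters left out ...]
 "y": 0.0092, "z": 0.0028, "turn": 0, "jaw": -1}, {"x": -0.002, "y": 0.0093, "z": 0.0023, "turn": 0, "jaw": -1}, {"x": -0.0012, "y": 0.0056, "z": 0.0012, "turn": 0, "jaw": -1}]
1.23 [{"x": -0.0008, "y": 0.0038, "z": 0.0007, "turn": 0, "jaw": -1}, {"x": -0.0008, "y": 0.0038, "z": 0.0006, "turn": 0, "jaw": -1}, {"x": -0.0008, "y": 0.0038, "z": 0.0005, "turn": 0, "jaw": -1}, {"x": -0.0008, "y": 0.0038, "z": 0.0004, "turn": 0, "jaw": -1}, {"x": -0.0008, "y": 0.0038, "z": 0.0004, "turn": 0, "jaw": -1}]
1.29 [{"x": -0.0008, "y": 0.0038, "z": 0.0003, "turn": 0, "jaw": -1}, {"x": -0.0008, "y": 0.0038, "z": 0.0002, "turn": 0, "jaw": -1}, {"x": -0.0008, "y": 0.0038, "z": 0.0001, "turn": 0, "jaw": -1}]
```

Request:
send_rows --series '[{"x": -0.0001, "y": 0.0005, "z": 0.0019, "turn": 0, "jaw": -1}, {"x": -0.0002, "y": 0.0011, "z": 0.0038, "turn": 0, "jaw": -1}, {"x": -0.0004, "y": 0.0017, "z": 0.0056, "turn": 0, "jaw": -1}, {"x": -0.0005, "y": 0.0025, "z": 0.0074, "turn": 0, "jaw": -1}, {"x": -0.0008, "y": 0.0036, "z": 0.0091, "turn": 0, "jaw": -1}]'

```text
time: 7.07
eef_pos: [597.3, 61.2, 179.1]
tcp_rot: [[-0.213, 0.977, -0.001], [0.977, 0.213, 0.0], [0.0, -0.001, -1.0]]
contact_force: [4.0, 3.4, -9.6]
finger_gap: 12.5
```

Request:
send_rows --series '[{"x": -0.0009, "y": 0.004, "z": 0.0089, "turn": 0, "jaw": -1}, {"x": -0.001, "y": 0.0045, "z": 0.0087, "turn": 0, "jaw": -1}, {"x": -0.001, "y": 0.0049, "z": 0.0085, "turn": 0, "jaw": -1}, {"x": -0.0011, "y": 0.0053, "z": 0.0082, "turn": 0, "jaw": -1}, {"x": -0.0012, "y": 0.0057, "z": 0.0079, "turn": 0, "jaw": -1}]'

```text
time: 7.48
eef_pos: [592.1, 84.8, 222.9]
tcp_rot: [[-0.212, 0.977, 0.0], [0.977, 0.212, -0.001], [-0.002, -0.0, -1.0]]
contact_force: [3.5, 1.2, -8.4]
finger_gap: 12.4
```

```bash
python3 - <<'E'
from h import *
im=robot.get_image("side");f=im["frame"]
cv2.imwrite("pics/s7z.png",cv2.resize(f[60:240,220:400],None,fx=3.3,fy=3.3,interpolation=cv2.INTER_CUBIC))
s=robot.state();print(s['time'],s['eef_pos'],s['contact_force'],s['finger_gap'])
E
```

```text
7.5333 [591.79718385  85.94241007 224.56487578] [ 0.18088718 -0.73768252 -4.84351483] 12.475072072255138
```

View pics/s7z.png

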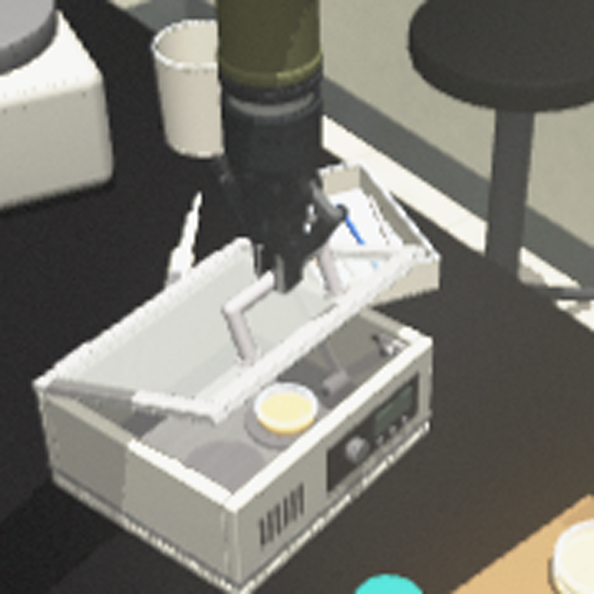

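Lid is rising with the gripper and the bar stays between the fingers (image ~(255,310)). Continue.

Request:
send_rows --series '[{"x": -0.0013, "y": 0.0061, "z": 0.0076, "turn": 0, "jaw": -1}, {"x": -0.0014, "y": 0.0064, "z": 0.0073, "turn": 0, "jaw": -1}, {"x": -0.0015, "y": 0.0068, "z": 0.007, "turn": 0, "jaw": -1}, {"x": -0.0015, "y": 0.0071, "z": 0.0066, "turn": 0, "jaw": -1}, {"x": -0.0016, "y": 0.0074, "z": 0.0062, "turn": 0, "jaw": -1}]'

```text
time: 7.95
eef_pos: [585.1, 116.1, 258.1]
tcp_rot: [[-0.21, 0.978, 0.001], [0.978, 0.21, -0.005], [-0.005, -0.0, -1.0]]
contact_force: [3.7, -5.3, -2.6]
finger_gap: 12.8
```

Request:
send_rows --series '[{"x": -0.0017, "y": 0.0077, "z": 0.0059, "turn": 0, "jaw": -1}, {"x": -0.0017, "y": 0.008, "z": 0.0055, "turn": 0, "jaw": -1}, {"x": -0.0018, "y": 0.0082, "z": 0.005, "turn": 0, "jaw": -1}, {"x": -0.0018, "y": 0.0085, "z": 0.0046, "turn": 0, "jaw": -1}, {"x": -0.0019, "y": 0.0087, "z": 0.0042, "turn": 0, "jaw": -1}]'

```text
time: 8.37
eef_pos: [576.6, 154.5, 284.8]
tcp_rot: [[-0.208, 0.978, 0.002], [0.978, 0.208, -0.009], [-0.009, 0.0, -1.0]]
contact_force: [0.1, -11.4, 9.7]
finger_gap: 12.8
```

Request:
send_rows --series '[{"x": -0.0019, "y": 0.0089, "z": 0.0037, "turn": 0, "jaw": -1}, {"x": -0.002, "y": 0.0091, "z": 0.0033, "turn": 0, "jaw": -1}, {"x": -0.002, "y": 0.0092, "z": 0.0028, "turn": 0, "jaw": -1}, {"x": -0.002, "y": 0.0093, "z": 0.0023, "turn": 0, "jaw": -1}, {"x": -0.0012, "y": 0.0056, "z": 0.0012, "turn": 0, "jaw": -1}]'

```text
time: 8.78
eef_pos: [566.5, 200.9, 299.1]
tcp_rot: [[-0.211, 0.977, 0.002], [0.977, 0.211, -0.003], [-0.004, 0.001, -1.0]]
contact_force: [-2.1, -6.3, 12.0]
finger_gap: 12.3
```

Request:
send_rows --series '[{"x": -0.0008, "y": 0.0038, "z": 0.002, "turn": 0, "jaw": -1}, {"x": -0.0008, "y": 0.0038, "z": 0.0016, "turn": 0, "jaw": -1}, {"x": -0.0008, "y": 0.0038, "z": 0.0005, "turn": 0, "jaw": -1}, {"x": -0.0008, "y": 0.0038, "z": 0.0004, "turn": 0, "jaw": -1}, {"x": 0, "y": 0, "z": 0, "turn": 0, "jaw": -1}]'

```text
time: 9.2
eef_pos: [562.6, 218.5, 301.8]
tcp_rot: [[-0.213, 0.977, 0.0], [0.977, 0.213, 0.0], [0.0, 0.0, -1.0]]
contact_force: [-3.2, -3.9, 8.5]
finger_gap: 12.7
```

```bash
python3 - <<'E'
from h import *
im=robot.get_image("side");f=im["frame"]
cv2.imwrite("pics/s8z.png",cv2.resize(f[40:240,220:420],None,fx=3,fy=3,interpolation=cv2.INTER_CUBIC))
im=robot.get_image("wrist");cv2.imwrite("pics/w8.png",im["frame"])
s=robot.state();print(s['time'],s['eef_pos'],s['contact_force'],s['finger_gap'])
E
```

```text
9.3 [562.63399387 218.32703035 301.76137895] [-3.14595441 -2.31343464  8.95182406] 11.88800575436887
```

View pics/s8z.png

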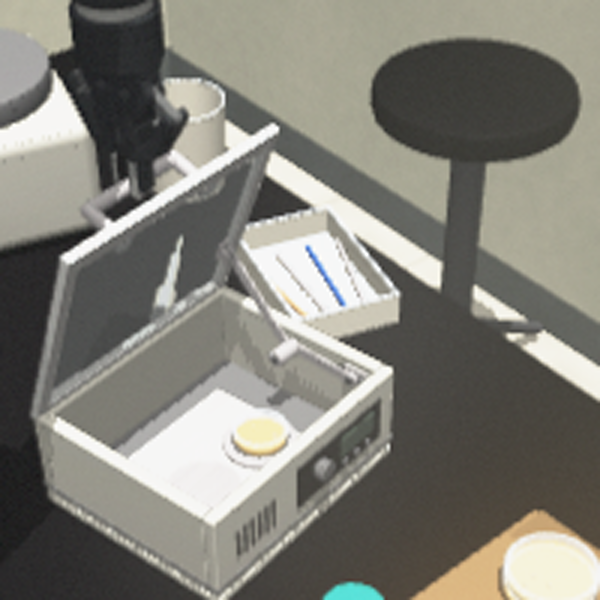

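View pics/w8.png

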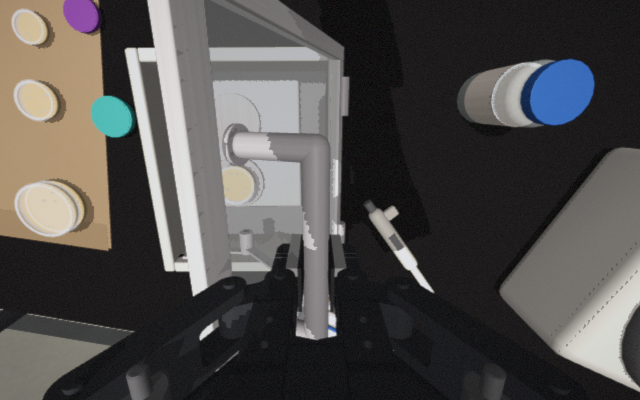

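Request:
send_rows --series '[{"x": -0.0006, "y": 0.003, "z": 0.0008, "turn": 0, "jaw": -1}, {"x": -0.0005, "y": 0.0025, "z": 0.0004, "turn": 0, "jaw": -1}, {"x": -0.0004, "y": 0.002, "z": 0.0002, "turn": 0, "jaw": -1}, {"x": -0.0004, "y": 0.002, "z": 0.0002, "turn": 0, "jaw": -1}, {"x": 0, "y": 0, "z": 0, "turn": 0, "jaw": -1}]'

```text
time: 9.72
eef_pos: [560.5, 227.9, 302.2]
tcp_rot: [[-0.213, 0.977, -0.001], [0.977, 0.213, 0.0], [0.0, -0.001, -1.0]]
contact_force: [-2.8, -3.6, 6.3]
finger_gap: 12.7
```

Request:
send_rows --series '[{"x": -0.0004, "y": 0.002, "z": 0.0001, "turn": 0, "jaw": -1}, {"x": -0.0004, "y": 0.002, "z": 0.0001, "turn": 0, "jaw": -1}, {"x": 0, "y": 0, "z": 0, "turn": 0, "jaw": -1}]'

```text
time: 9.97
eef_pos: [559.6, 231.9, 302.2]
tcp_rot: [[-0.213, 0.977, -0.002], [0.977, 0.213, 0.0], [0.001, -0.002, -1.0]]
contact_force: [-2.8, -3.3, 5.8]
finger_gap: 12.4
```

Request:
send_rows --series '[{"x": -0.0003, "y": 0.0015, "z": 0, "turn": 0, "jaw": -1}, {"x": -0.0003, "y": 0.0015, "z": 0, "turn": 0, "jaw": -1}, {"x": 0, "y": 0, "z": 0, "turn": 0, "jaw": -1}]'

```text
time: 10.22
eef_pos: [558.9, 234.8, 302.3]
tcp_rot: [[-0.213, 0.977, -0.002], [0.977, 0.213, 0.0], [0.001, -0.002, -1.0]]
contact_force: [-4.1, -3.6, 6.0]
finger_gap: 12.6
```

Request:
send_rows --series '[{"x": -0.0003, "y": 0.0015, "z": 0, "turn": 0, "jaw": -1}, {"x": -0.0003, "y": 0.0015, "z": 0, "turn": 0, "jaw": -1}, {"x": 0, "y": 0, "z": 0, "turn": 0, "jaw": -1}]'

```text
time: 10.47
eef_pos: [558.3, 238.0, 302.1]
tcp_rot: [[-0.214, 0.977, -0.002], [0.977, 0.214, 0.001], [0.001, -0.002, -1.0]]
contact_force: [-3.4, -3.2, 7.1]
finger_gap: 12.7
```

```bash
python3 - <<'E'
from h import *
im=robot.get_image("side");f=im["frame"]
cv2.imwrite("pics/s9z.png",cv2.resize(f[120:200,270:370],None,fx=7,fy=7,interpolation=cv2.INTER_CUBIC))
s=robot.state();print(s['time'],s['eef_pos'],s['contact_force'],s['finger_gap'])
E
```

```text
10.5167 [558.23681492 238.01854685 302.14424595] [-2.99747371 -2.11392691  6.98157062] 12.84922470338688
```

View pics/s9z.png

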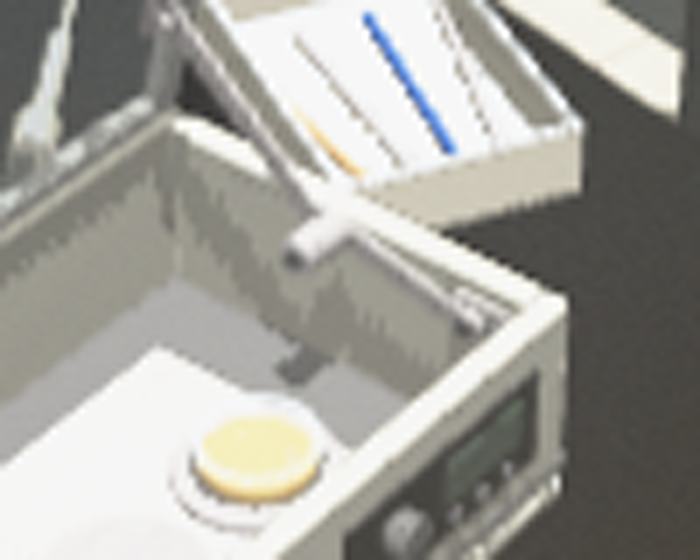

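Request:
send_rows --series '[{"x": -0.0003, "y": 0.0015, "z": 0, "turn": 0, "jaw": -1}, {"x": -0.0003, "y": 0.0015, "z": 0, "turn": 0, "jaw": -1}, {"x": 0, "y": 0, "z": 0, "turn": 0, "jaw": -1}]'

```text
time: 10.77
eef_pos: [557.6, 240.9, 302.1]
tcp_rot: [[-0.214, 0.977, -0.002], [0.977, 0.214, 0.0], [0.001, -0.002, -1.0]]
contact_force: [-3.8, -3.1, 6.3]
finger_gap: 12.5
```

Request:
send_rows --series '[{"x": -0.0003, "y": 0.0015, "z": 0, "turn": 0, "jaw": -1}, {"x": -0.0003, "y": 0.0015, "z": 0, "turn": 0, "jaw": -1}, {"x": 0, "y": 0, "z": 0, "turn": 0, "jaw": -1}]'

```text
time: 11.02
eef_pos: [556.9, 244.1, 301.9]
tcp_rot: [[-0.214, 0.977, -0.002], [0.977, 0.214, 0.001], [0.001, -0.002, -1.0]]
contact_force: [-3.1, -2.9, 5.3]
finger_gap: 12.3
```

```bash
python3 - <<'E'
from h import *
im=robot.get_image("side");f=im["frame"]
cv2.imwrite("pics/s10z.png",cv2.resize(f[120:200,270:370],None,fx=7,fy=7,interpolation=cv2.INTER_CUBIC))
s=robot.state();print(s['time'],s['eef_pos'],s['contact_force'],s['finger_gap'])
E
```

```text
11.0667 [556.9011708  244.10832734 301.88957906] [-3.88515991 -3.61613627  5.72491182] 12.665110724442199
```

View pics/s10z.png

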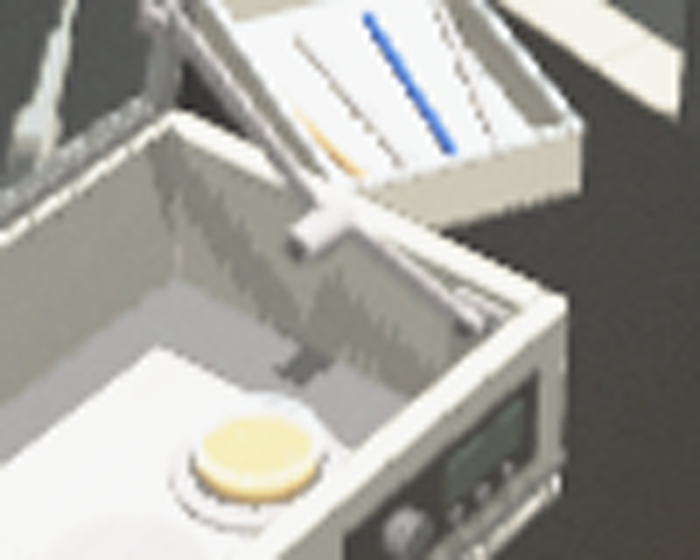

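Request:
send_rows --series '[{"x": -0.0003, "y": 0.0015, "z": -0.0001, "turn": 0, "jaw": -1}, {"x": -0.0003, "y": 0.0015, "z": 0, "turn": 0, "jaw": -1}, {"x": 0, "y": 0, "z": 0, "turn": 0, "jaw": -1}]'

```text
time: 11.32
eef_pos: [556.3, 246.9, 301.8]
tcp_rot: [[-0.214, 0.977, -0.002], [0.977, 0.214, 0.0], [0.001, -0.002, -1.0]]
contact_force: [-4.4, -3.5, 5.3]
finger_gap: 12.8
```

Request:
send_rows --series '[{"x": -0.0003, "y": 0.0015, "z": -0.0001, "turn": 0, "jaw": -1}, {"x": 0, "y": 0, "z": 0, "turn": 0, "jaw": -1}]'

```text
time: 11.48
eef_pos: [555.9, 248.6, 301.5]
tcp_rot: [[-0.214, 0.977, -0.003], [0.977, 0.214, 0.001], [0.001, -0.002, -1.0]]
contact_force: [-5.0, -2.4, 5.2]
finger_gap: 12.7
```

Request:
send_rows --series '[{"x": -0.0003, "y": 0.0015, "z": -0.0001, "turn": 0, "jaw": -1}, {"x": 0, "y": 0, "z": 0, "turn": 0, "jaw": -1}]'

```text
time: 11.65
eef_pos: [555.6, 249.9, 301.4]
tcp_rot: [[-0.214, 0.977, -0.003], [0.977, 0.214, 0.0], [0.001, -0.003, -1.0]]
contact_force: [-5.0, -2.1, 6.3]
finger_gap: 12.3
```

Request:
send_rows --series '[{"x": -0.0003, "y": 0.0015, "z": -0.0002, "turn": 0, "jaw": -1}, {"x": 0, "y": 0, "z": 0, "turn": 0, "jaw": -1}]'

```text
time: 11.82
eef_pos: [555.4, 251.0, 301.4]
tcp_rot: [[-0.214, 0.977, -0.003], [0.977, 0.214, -0.0], [0.0, -0.003, -1.0]]
contact_force: [-4.9, -3.0, 6.6]
finger_gap: 12.8
```

```bash
python3 - <<'E'
from h import *
im=robot.get_image("side");f=im["frame"]
cv2.imwrite("pics/s11z.png",cv2.resize(f[120:200,270:370],None,fx=7,fy=7,interpolation=cv2.INTER_CUBIC))
im=robot.get_image("wrist");cv2.imwrite("pics/w11.png",im["frame"])
s=robot.state();print(s['time'],s['eef_pos'],s['contact_force'],s['finger_gap'])
E
```

```text
11.9167 [555.41354382 250.85940368 301.37235666] [-5.83831805 -3.09826702  6.65371068] 12.409189734103856
```

View pics/s11z.png

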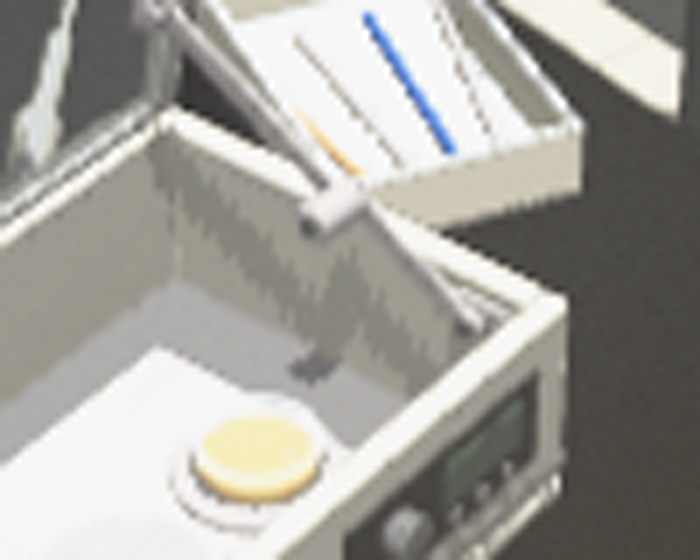

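View pics/w11.png

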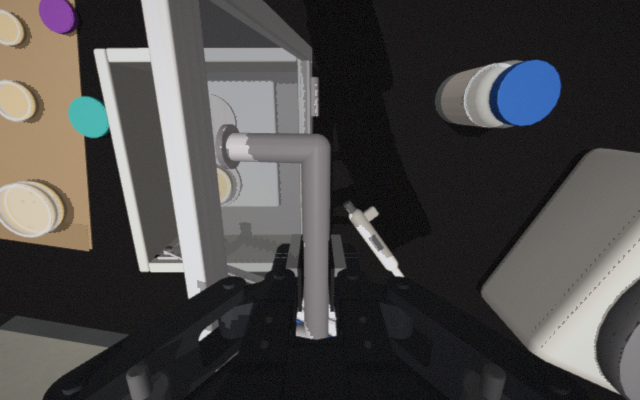

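Request:
send_rows --series '[{"x": -0.0003, "y": 0.0012, "z": -0.0002, "turn": 0, "jaw": -1}, {"x": 0, "y": 0, "z": 0, "turn": 0, "jaw": -1}, {"x": 0, "y": 0, "z": 0, "turn": 0, "jaw": -1}]'

```text
time: 12.17
eef_pos: [555.4, 251.0, 301.3]
tcp_rot: [[-0.213, 0.977, -0.002], [0.977, 0.213, -0.002], [-0.002, -0.003, -1.0]]
contact_force: [-4.9, -5.3, 8.4]
finger_gap: 12.5
```

Request:
send_rows --series '[{"x": -0.0003, "y": 0.0012, "z": -0.0002, "turn": 0, "jaw": -1}, {"x": 0, "y": 0, "z": 0, "turn": 0, "jaw": -1}, {"x": 0, "y": 0, "z": 0, "turn": 0, "jaw": -1}]'

```text
time: 12.42
eef_pos: [555.4, 251.1, 301.3]
tcp_rot: [[-0.212, 0.977, -0.002], [0.977, 0.212, -0.004], [-0.003, -0.003, -1.0]]
contact_force: [-4.8, -6.0, 10.1]
finger_gap: 12.7
```

```bash
cat > look.py <<'E'
from h import *
import sys
n=sys.argv[1]
im=robot.get_image("side");f=im["frame"]; cv2.imwrite(f"pics/full{n}.png",f)
cv2.imwrite(f"pics/{n}.png",cv2.resize(f[120:200,270:370],None,fx=7,fy=7,interpolation=cv2.INTER_CUBIC))
s=robot.state();print(s['time'],s['eef_pos'],s['contact_force'],s['finger_gap'])
E
python3 look.py s12
```

```text
12.4667 [555.36040624 251.12473482 301.33208665] [-4.94622124 -6.51256785 10.83333665] 12.589559240445777
```

View pics/s12.png

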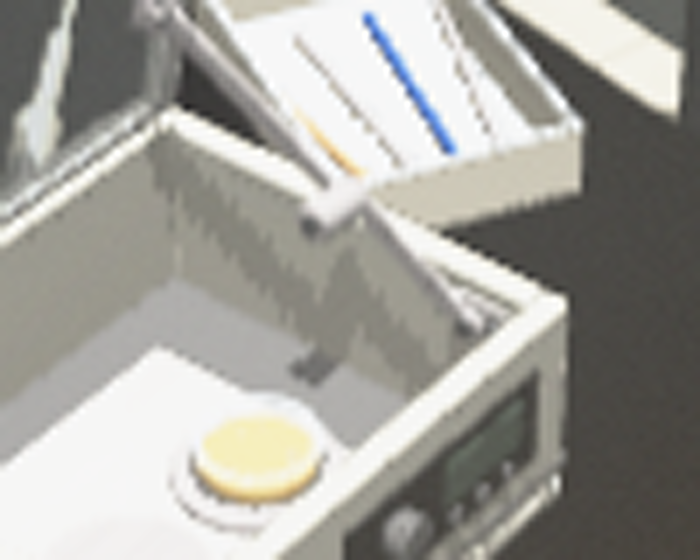

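Request:
send_rows --series '[{"x": -0.0003, "y": 0.0012, "z": 0, "turn": 0, "jaw": -1}, {"x": -0.0002, "y": 0.0008, "z": 0, "turn": 0, "jaw": -1}, {"x": 0, "y": 0, "z": 0, "turn": 0, "jaw": -1}, {"x": 0, "y": 0, "z": 0, "turn": 0, "jaw": -1}]'

```text
time: 12.8
eef_pos: [555.3, 251.3, 301.3]
tcp_rot: [[-0.211, 0.978, -0.002], [0.978, 0.211, -0.006], [-0.006, -0.003, -1.0]]
contact_force: [-6.3, -8.7, 11.7]
finger_gap: 12.4
```

```bash
python3 look.py s13
```

```text
12.85 [555.32280947 251.29026681 301.29557412] [-4.04493713 -8.72519713 11.61706275] 12.438954423393936
```

View pics/s13.png

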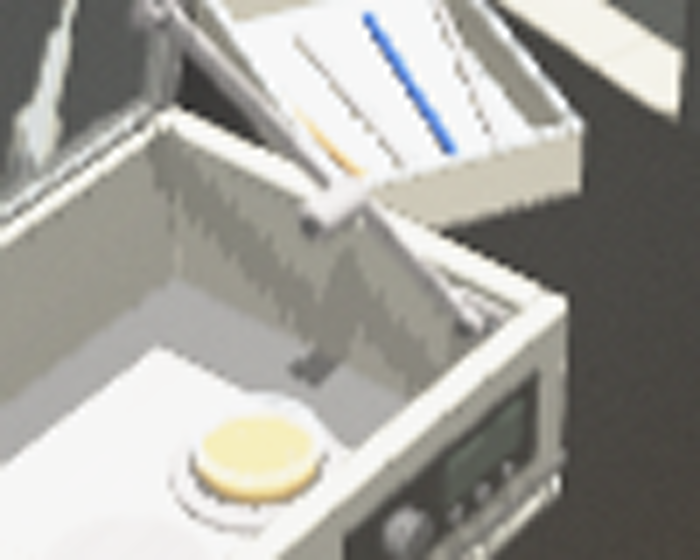

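Request:
send_rows --series '[{"x": 0.0002, "y": -0.001, "z": 0, "turn": 0, "jaw": -1}, {"x": 0.0002, "y": -0.001, "z": 0, "turn": 0, "jaw": -1}, {"x": 0.0002, "y": -0.001, "z": 0, "turn": 0, "jaw": -1}, {"x": 0, "y": 0, "z": 0, "turn": 0, "jaw": -1}]'

```text
time: 13.18
eef_pos: [555.4, 251.0, 301.3]
tcp_rot: [[-0.212, 0.977, -0.002], [0.977, 0.212, -0.002], [-0.001, -0.002, -1.0]]
contact_force: [-4.9, -4.3, 10.0]
finger_gap: 12.4
```

Request:
send_rows --series '[{"x": 0.0002, "y": -0.001, "z": 0, "turn": 0, "jaw": -1}, {"x": 0.0002, "y": -0.001, "z": 0, "turn": 0, "jaw": -1}, {"x": 0, "y": 0, "z": 0, "turn": 0, "jaw": -1}, {"x": 0, "y": 0, "z": 0, "turn": 0, "jaw": -1}]'

```text
time: 13.52
eef_pos: [555.5, 250.3, 301.4]
tcp_rot: [[-0.213, 0.977, -0.002], [0.977, 0.213, -0.0], [0.0, -0.002, -1.0]]
contact_force: [-5.6, -3.3, 8.9]
finger_gap: 12.4
```

```bash
python3 look.py s14
```

```text
13.5667 [555.55227121 250.27159257 301.3737964 ] [-6.15678907 -3.84052645  7.37658564] 12.672675868434975
```

View pics/s14.png

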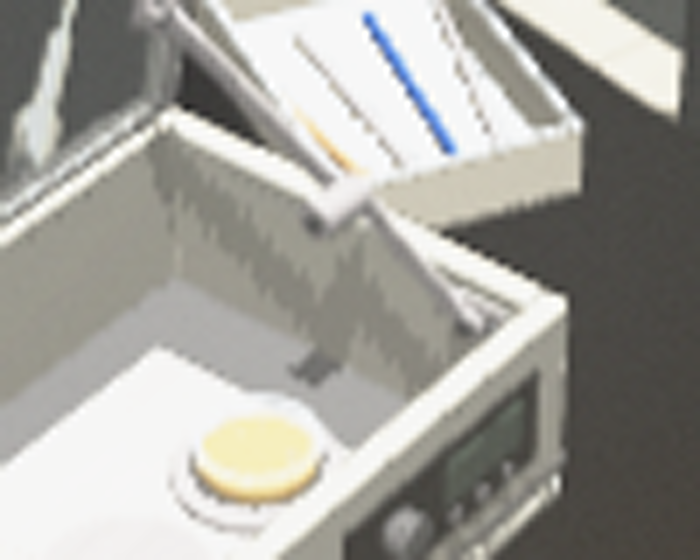

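Request:
send_rows --series '[{"x": 0.0003, "y": -0.0013, "z": 0, "turn": 0, "jaw": -1}, {"x": 0.0003, "y": -0.0013, "z": 0, "turn": 0, "jaw": -1}, {"x": 0.0003, "y": -0.0013, "z": 0, "turn": 0, "jaw": -1}, {"x": 0, "y": 0, "z": 0, "turn": 0, "jaw": -1}]'

```text
time: 13.9
eef_pos: [556.3, 246.8, 301.5]
tcp_rot: [[-0.213, 0.977, -0.002], [0.977, 0.213, 0.001], [0.001, -0.002, -1.0]]
contact_force: [-5.8, -3.2, 9.0]
finger_gap: 12.3
```

```bash
python3 look.py s15
```

```text
13.95 [556.31141067 246.84626591 301.5605366 ] [-5.38542675 -3.3999395   8.55699381] 12.643690849193707
```

View pics/s15.png

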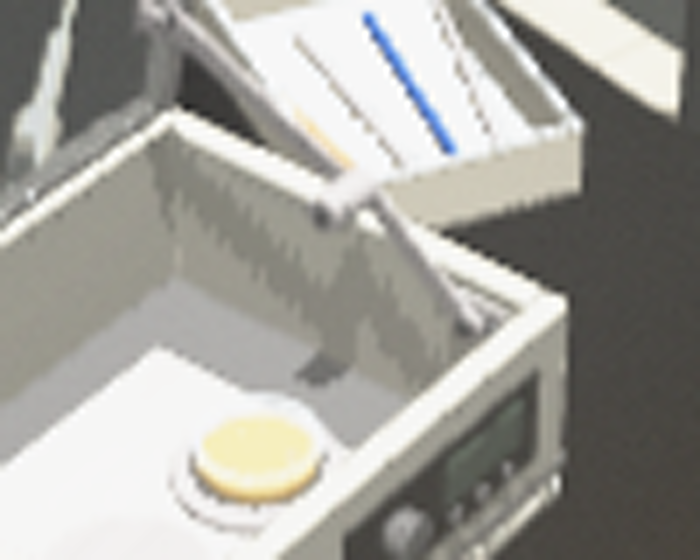

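Request:
send_rows --series '[{"x": 0.0003, "y": -0.0013, "z": 0, "turn": 0, "jaw": -1}, {"x": 0.0003, "y": -0.0013, "z": 0, "turn": 0, "jaw": -1}, {"x": 0, "y": 0, "z": 0, "turn": 0, "jaw": -1}]'

```text
time: 14.2
eef_pos: [556.5, 246.1, 301.6]
tcp_rot: [[-0.214, 0.977, -0.002], [0.977, 0.214, 0.004], [0.004, -0.001, -1.0]]
contact_force: [-6.5, 0.4, 8.4]
finger_gap: 12.5
```

Request:
send_rows --series '[{"x": 0.0003, "y": -0.0013, "z": 0, "turn": 0, "jaw": -1}, {"x": 0.0003, "y": -0.0013, "z": 0, "turn": 0, "jaw": -1}, {"x": 0, "y": 0, "z": 0, "turn": 0, "jaw": -1}]'

```text
time: 14.45
eef_pos: [556.6, 245.7, 301.6]
tcp_rot: [[-0.216, 0.976, -0.002], [0.976, 0.216, 0.007], [0.007, -0.001, -1.0]]
contact_force: [-5.8, 3.6, 7.3]
finger_gap: 12.4
```

```bash
python3 look.py s16
```

```text
14.5 [556.56753885 245.73057366 301.61144655] [-7.51789405  4.07105026  6.74519403] 12.365137225121003
```

View pics/s16.png

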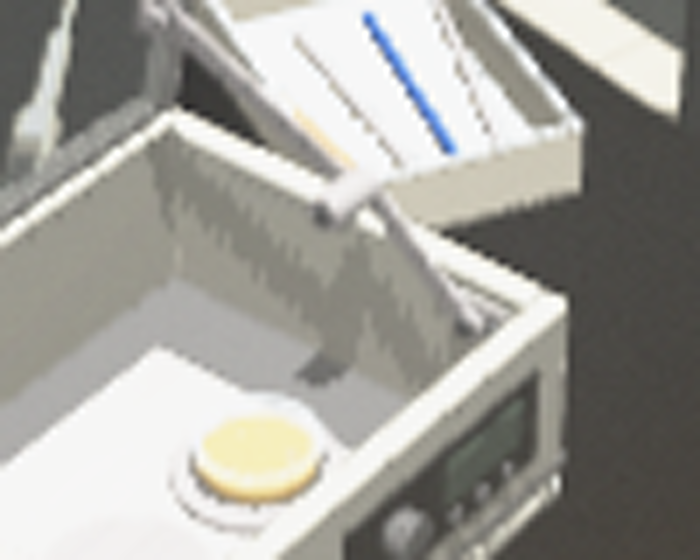

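Request:
send_rows --series '[{"x": -0.0004, "y": 0.002, "z": 0, "turn": 0, "jaw": -1}, {"x": 0, "y": 0, "z": 0, "turn": 0, "jaw": -0.3}, {"x": 0, "y": 0, "z": 0, "turn": 0, "jaw": -0.3}, {"x": 0, "y": 0, "z": 0, "turn": 0, "jaw": -0.3}, {"x": 0, "y": 0, "z": 0, "turn": 0, "jaw": -0.3}]'

```text
time: 14.92
eef_pos: [558.9, 243.0, 300.4]
tcp_rot: [[-0.212, 0.977, 0.0], [0.977, 0.212, 0.001], [0.0, 0.0, -1.0]]
contact_force: [0.5, -0.5, 0.6]
finger_gap: 29.9
```

```bash
python3 look.py s17;python3 - <<'E'
from h import *
cv2.imwrite("pics/s17b.png",cv2.resize(cv2.imread("pics/fulls17.png")[40:240,220:420],None,fx=3,fy=3,interpolation=cv2.INTER_CUBIC))
E
```

```text
14.9667 [558.79087542 242.92481005 300.42179201] [ 0.36933838  0.48283862 -0.72126962] 30.024898332447677
```

View pics/s17b.png

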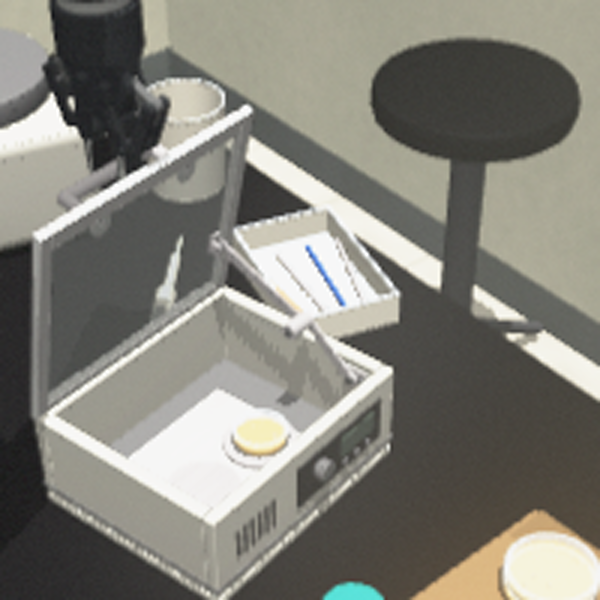

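Request:
send_rows --series '[{"x": 0, "y": 0, "z": 0.012, "turn": 0, "jaw": -0.3}, {"x": 0, "y": 0, "z": 0.02, "turn": 0, "jaw": -0.3}, {"x": 0, "y": 0, "z": 0.03, "turn": 0, "jaw": -0.3}, {"x": 0, "y": 0, "z": 0.03, "turn": 0, "jaw": -0.3}, {"x": 0, "y": -0.02, "z": 0, "turn": 0, "jaw": -0.3}]'

```text
time: 15.38
eef_pos: [559.9, 229.5, 398.8]
tcp_rot: [[-0.218, 0.976, 0.009], [0.976, 0.218, 0.01], [0.008, 0.011, -1.0]]
contact_force: [1.3, 0.9, -0.4]
finger_gap: 30.3
```

Request:
send_rows --series '[{"x": 0, "y": -0.038, "z": 0, "turn": 0, "jaw": 0.7}, {"x": 0, "y": -0.038, "z": 0, "turn": 0, "jaw": 0.7}, {"x": 0, "y": -0.038, "z": 0, "turn": 0, "jaw": 0.7}, {"x": 0, "y": -0.038, "z": 0, "turn": 0, "jaw": 0.7}, {"x": 0, "y": -0.038, "z": 0, "turn": 0, "jaw": 0.7}]'

```text
time: 15.8
eef_pos: [558.4, 31.1, 392.8]
tcp_rot: [[-0.212, 0.977, 0.001], [0.977, 0.212, 0.0], [0.0, 0.001, -1.0]]
contact_force: [1.0, -0.4, 0.0]
finger_gap: 72.7
```

Request:
send_rows --series '[{"x": 0, "y": -0.038, "z": 0, "turn": 0, "jaw": 0.7}, {"x": 0, "y": -0.038, "z": 0, "turn": 0, "jaw": 0.7}, {"x": 0, "y": -0.038, "z": 0, "turn": 0, "jaw": 0.7}, {"x": 0, "y": -0.038, "z": -0.01, "turn": 0, "jaw": 0.7}, {"x": 0, "y": -0.038, "z": -0.01, "turn": 0, "jaw": 0.7}]'

```text
time: 16.22
eef_pos: [558.8, -159.2, 373.1]
tcp_rot: [[-0.212, 0.977, 0.002], [0.977, 0.212, -0.0], [-0.001, 0.002, -1.0]]
contact_force: [0.5, -0.3, -0.1]
finger_gap: 72.6
```

Request:
send_rows --series '[{"x": 0, "y": -0.038, "z": -0.04, "turn": 0, "jaw": 0.7}, {"x": 0, "y": 0, "z": -0.04, "turn": 0, "jaw": 0.7}, {"x": 0, "y": 0, "z": -0.04, "turn": 0, "jaw": 0.7}, {"x": 0, "y": 0, "z": -0.04, "turn": 0, "jaw": 0.7}, {"x": 0, "y": 0, "z": 0, "turn": 0, "jaw": 0.7}]'

```text
time: 16.63
eef_pos: [552.9, -185.3, 215.2]
tcp_rot: [[-0.212, 0.977, -0.015], [0.977, 0.212, 0.004], [0.007, -0.014, -1.0]]
contact_force: [-0.9, -0.4, -1.3]
finger_gap: 72.6
```

```bash
python3 - <<'E'
from h import *
im=robot.get_image("wrist"); cv2.imwrite("pics/w20.png",im["frame"]);KE=(im["K"],im["extrinsics"])
for t in ["dish"]:
    for r in robot.place_of("wrist",t)[:6]: print(r["xy"],round(r["confidence"],2),onplane(None,r["xy"],0,KE).round(1))
s=robot.state();print(s['time'],s['eef_pos'],s['contact_force'],s['finger_gap']); np.save("ke20.npy",np.vstack([np.hstack([im["K"],np.zeros((3,1))]),im["extrinsics"]]))
E
```

```text
[315.1, 103.3] 0.98 [ 472.1 -201.8    0. ]
[296.7, 180.2] 0.92 [ 572.2 -204.9    0. ]
[383.8, 193.8] 0.69 [565.8 -86.6   0. ]
[225.5, 129.8] 0.66 [ 527.2 -305.3    0. ]
[377.3, 86.6] 0.6 [ 437.1 -132.1    0. ]
[181.8, 255.5] 0.31 [ 715.5 -344.1    0. ]
16.7333 [ 558.24960416 -185.69046999  222.28512746] [1.11020357 0.29631625 0.95636593] 72.60236173741954
```

View pics/w20.png

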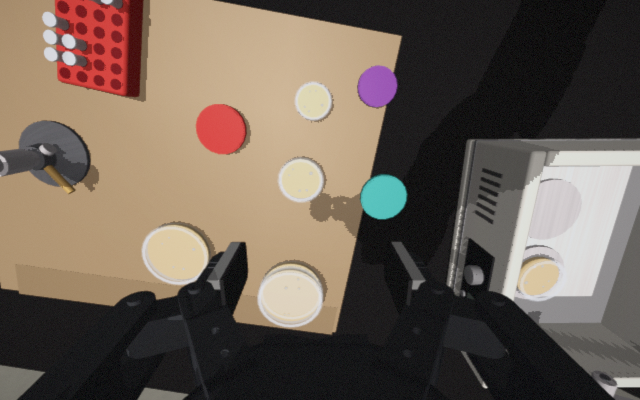

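```bash
python3 - <<'E'
from h import *
a=np.load("ke20.npy");KE=(a[:3,:3],a[3:7])
print(onplane(None,(301,178.5),15,KE),onplane(None,(301,181),7,KE))
im=cv2.imread("pics/w20.png")
im2=robot.get_image("wrist"); KE2=(im2["K"],im2["extrinsics"]);cv2.imwrite("pics/w21.png",im2["frame"])
print([(r["xy"],onplane(None,r["xy"],0,KE2).round(1),r["confidence"]) for r in robot.place_of("wrist","dish")[:3]])
p=onplane(None,(301,178.5),15,KE)
x,y=proj(None,p,KE2).round().astype(int)
print(x,y)
np.save("ke21.npy",np.vstack([np.hstack([KE2[0],np.zeros((3,1))]),KE2[1]]))
cv2.imwrite("pics/w21z.png",cv2.resize(im2["frame"][y-50:y+50,x-50:x+50],None,fx=6,fy=6,interpolation=cv2.INTER_CUBIC))
print(robot.state()['eef_pos'])
E
```

```text
[ 565.19731002 -199.90522239   15.        ] [ 570.3396644  -199.20224009    7.        ]
[([379.1, 186.8], array([567.3, -94.5,   0. ]), 0.86), ([304.0, 172.6], array([ 569.8, -198.6,    0. ]), 0.74), ([316.5, 95.3], array([ 470.5, -203.2,    0. ]), 0.64)]
303 171
[ 560.62868205 -185.88343906  225.16001175]
```

View pics/w21z.png

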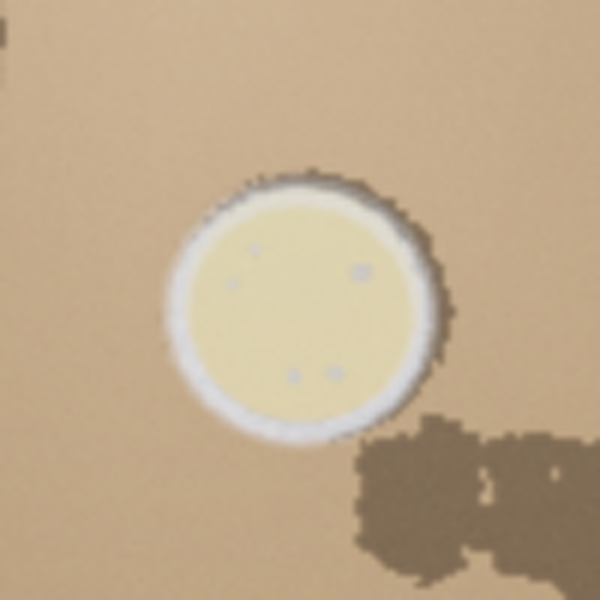

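Request:
send_rows --series '[{"x": 0.003, "y": -0.007, "z": -0.03, "turn": 0, "jaw": 0.76}, {"x": 0.0025, "y": -0.007, "z": -0.04, "turn": 0, "jaw": 0.76}, {"x": 0, "y": 0, "z": -0.04, "turn": 0, "jaw": 0.76}, {"x": 0, "y": 0, "z": -0.04, "turn": 0, "jaw": 0.76}, {"x": 0, "y": 0, "z": 0, "turn": 0, "jaw": 0.76}]'

```text
time: 17.25
eef_pos: [560.9, -198.9, 67.8]
tcp_rot: [[-0.213, 0.977, -0.009], [0.977, 0.213, 0.002], [0.004, -0.008, -1.0]]
contact_force: [0.1, 0.7, -1.0]
finger_gap: 75.1
```

Request:
send_rows --series '[{"x": 0, "y": 0, "z": -0.02, "turn": 0, "jaw": 0.76}, {"x": 0, "y": 0, "z": -0.015, "turn": 0, "jaw": 0.76}, {"x": 0, "y": 0, "z": 0, "turn": 0, "jaw": 0.76}, {"x": 0, "y": 0, "z": 0, "turn": 0, "jaw": 0.76}]'

```text
time: 17.58
eef_pos: [566.2, -200.1, 40.4]
tcp_rot: [[-0.213, 0.977, 0.004], [0.977, 0.213, -0.001], [-0.002, 0.004, -1.0]]
contact_force: [0.6, -0.1, -0.4]
finger_gap: 75.3
```

```bash
python3 - <<'E'
from h import *
f=robot.get_image("side")["frame"]; cv2.imwrite("pics/s22.png",cv2.resize(f[210:310,310:430],None,fx=6,fy=6,interpolation=cv2.INTER_CUBIC))
im=robot.get_image("wrist"); cv2.imwrite("pics/w22.png",im["frame"])
s=robot.state();print(s['time'],s['eef_pos'],s['contact_force'],s['finger_gap'])
E
```

```text
17.6833 [ 566.310013   -200.23377371   40.56562747] [-0.86701435  0.419009    0.24665629] 74.94540041089891
```

View pics/s22.png

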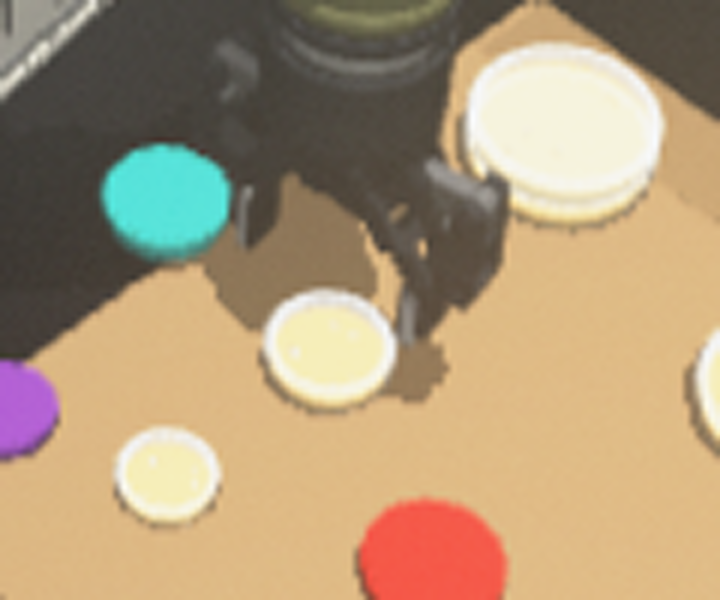

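View pics/w22.png

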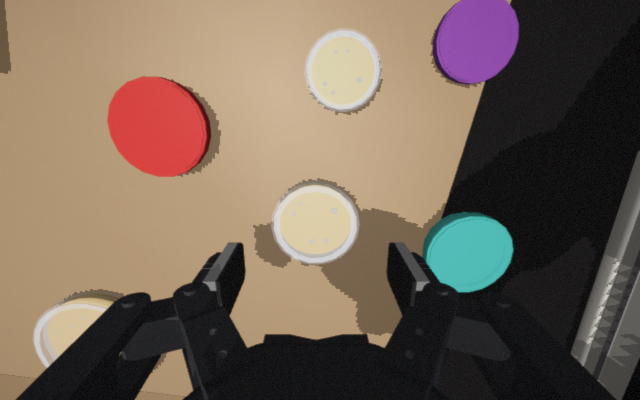

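```bash
python3 - <<'E'
from h import *
for z in (30,40,50,60,0,15): print(z,proj('side',(566.3,-200.2,z)).round(1))
E
```

```text
30 [364.6 262.8]
40 [364.8 260.4]
50 [365.1 258. ]
60 [365.3 255.6]
0 [363.9 269.8]
15 [364.2 266.3]
```

Request:
send_rows --series '[{"x": 0, "y": 0, "z": -0.015, "turn": 0, "jaw": 0.76}, {"x": 0, "y": 0, "z": -0.01, "turn": 0, "jaw": 0.76}, {"x": 0, "y": 0, "z": -0.006, "turn": 0, "jaw": 0.76}, {"x": 0, "y": 0, "z": -0.004, "turn": 0, "jaw": 0.76}, {"x": 0, "y": 0, "z": 0, "turn": 0, "jaw": 0.76}]'

```text
time: 18.1
eef_pos: [563.7, -199.6, 2.1]
tcp_rot: [[-0.213, 0.977, -0.001], [0.977, 0.213, 0.0], [0.0, -0.001, -1.0]]
contact_force: [-0.6, 0.4, -0.4]
finger_gap: 75.2
```

Request:
send_rows --series '[{"x": 0, "y": 0, "z": -0.003, "turn": 0, "jaw": 0.76}, {"x": 0, "y": 0, "z": -0.002, "turn": 0, "jaw": 0.76}, {"x": 0, "y": 0, "z": 0, "turn": 0, "jaw": 0.76}]'

```text
time: 18.35
eef_pos: [564.0, -199.7, -2.6]
tcp_rot: [[-0.213, 0.977, -0.0], [0.977, 0.213, 0.0], [0.0, -0.0, -1.0]]
contact_force: [-0.8, 1.3, 0.5]
finger_gap: 75.5
```

```bash
python3 - <<'E'
from h import *
f=robot.get_image("side")["frame"]; cv2.imwrite("pics/s23.png",cv2.resize(f[210:310,310:430],None,fx=6,fy=6,interpolation=cv2.INTER_CUBIC))
s=robot.state();print(s['time'],s['eef_pos'],s['contact_force'],s['finger_gap'])
E
```

```text
18.4 [ 563.97365614 -199.72646222   -2.48672889] [-0.22405975  0.44888023 -0.72842206] 75.3901214646825
```

View pics/s23.png

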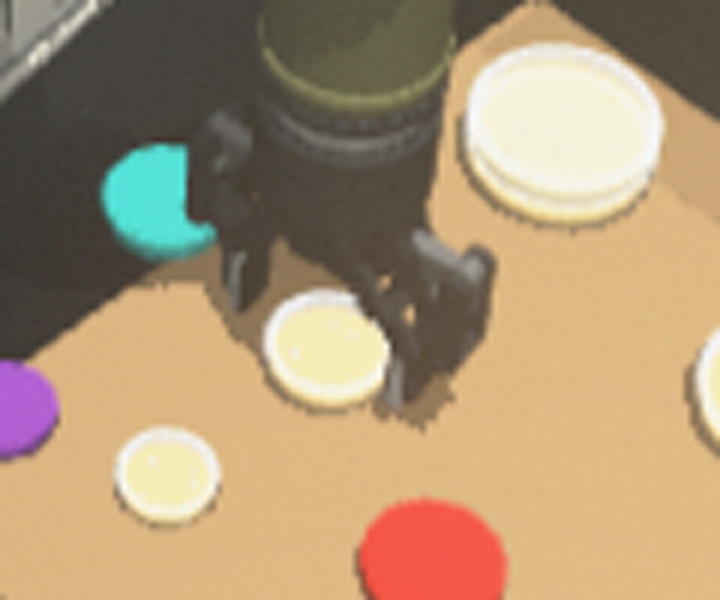

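Request:
send_rows --series '[{"x": 0.002, "y": 0, "z": 0, "turn": 0, "jaw": 0.6}, {"x": 0, "y": 0, "z": 0, "turn": 0, "jaw": 0.2}, {"x": 0, "y": 0, "z": 0, "turn": 0, "jaw": 0.2}, {"x": 0, "y": 0, "z": 0, "turn": 0, "jaw": 0.2}, {"x": 0, "y": 0, "z": 0, "turn": 0, "jaw": 0.2}]' --force 20

```text
time: 18.82
eef_pos: [566.7, -199.8, -1.9]
tcp_rot: [[-0.213, 0.977, 0.001], [0.977, 0.213, -0.0], [-0.0, 0.001, -1.0]]
contact_force: [-1.1, -0.1, 5.9]
finger_gap: 58.3
```

```bash
python3 - <<'E'
from h import *
im=robot.get_image("wrist"); cv2.imwrite("pics/w24.png",im["frame"])
s=robot.state();print(s['time'],s['eef_pos'],s['contact_force'],s['finger_gap'])
E
```

```text
18.8667 [ 566.67583385 -199.71764507   -1.91327486] [-0.08406721  0.16076456  5.44610275] 58.508204825241926
```

View pics/w24.png

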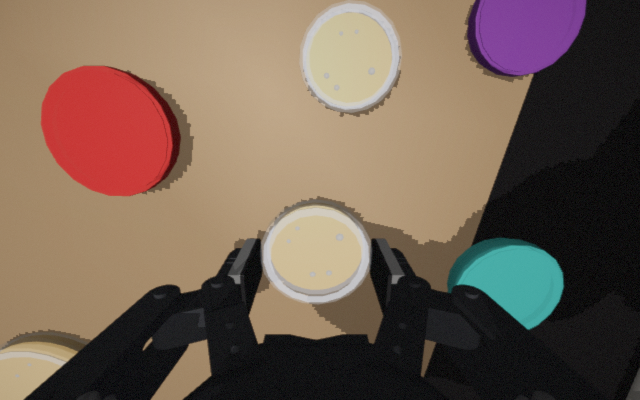

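Request:
send_rows --series '[{"x": 0, "y": 0, "z": 0.005, "turn": 0, "jaw": 0.2}, {"x": 0, "y": 0, "z": 0.015, "turn": 0, "jaw": 0.2}, {"x": 0, "y": 0, "z": 0.03, "turn": 0, "jaw": 0.2}, {"x": 0, "y": 0, "z": 0.04, "turn": 0, "jaw": 0.2}, {"x": 0, "y": 0, "z": 0.04, "turn": 0, "jaw": 0.2}]'

```text
time: 19.28
eef_pos: [564.5, -199.4, 128.0]
tcp_rot: [[-0.213, 0.977, -0.003], [0.977, 0.213, 0.001], [0.002, -0.003, -1.0]]
contact_force: [0.4, -0.2, -1.4]
finger_gap: 58.0
```

Request:
send_rows --series '[{"x": 0, "y": 0, "z": 0.04, "turn": 0, "jaw": 0.2}, {"x": 0, "y": 0.01, "z": 0.015, "turn": 0, "jaw": 0.2}, {"x": -0.002, "y": 0.02, "z": 0, "turn": 0, "jaw": 0.2}, {"x": -0.004, "y": 0.03, "z": 0, "turn": 0, "jaw": 0.2}, {"x": -0.004, "y": 0.03, "z": 0, "turn": 0, "jaw": 0.2}]'

```text
time: 19.7
eef_pos: [555.5, -109.9, 182.9]
tcp_rot: [[-0.21, 0.978, 0.0], [0.978, 0.21, -0.001], [-0.001, 0.0, -1.0]]
contact_force: [-0.5, 0.9, -1.9]
finger_gap: 58.5
```

Request:
send_rows --series '[{"x": -0.004, "y": 0.035, "z": 0, "turn": 0, "jaw": 0.2}, {"x": -0.004, "y": 0.035, "z": 0, "turn": 0, "jaw": 0.2}, {"x": -0.004, "y": 0.035, "z": 0, "turn": 0, "jaw": 0.2}, {"x": -0.004, "y": 0.03, "z": 0, "turn": 0, "jaw": 0.2}, {"x": -0.004, "y": 0.03, "z": 0, "turn": 0, "jaw": 0.2}]'

```text
time: 20.12
eef_pos: [535.0, 56.9, 182.4]
tcp_rot: [[-0.213, 0.977, -0.001], [0.977, 0.213, -0.0], [0.0, -0.001, -1.0]]
contact_force: [0.1, 0.5, -1.2]
finger_gap: 58.4
```

Request:
send_rows --series '[{"x": -0.002, "y": 0.02, "z": 0, "turn": 0, "jaw": 0.2}, {"x": -0.001, "y": 0.01, "z": 0, "turn": 0, "jaw": 0.2}, {"x": 0, "y": 0.005, "z": 0, "turn": 0, "jaw": 0.2}, {"x": 0, "y": 0, "z": 0, "turn": 0, "jaw": 0.2}]'

```text
time: 20.45
eef_pos: [533.0, 90.4, 182.5]
tcp_rot: [[-0.213, 0.977, -0.0], [0.977, 0.213, -0.0], [-0.0, -0.0, -1.0]]
contact_force: [-0.2, -0.0, -0.9]
finger_gap: 58.2
```

```bash
python3 - <<'E'
from h import *
im=robot.get_image("wrist"); cv2.imwrite("pics/w25.png",im["frame"]);KE=(im["K"],im["extrinsics"])
f=robot.get_image("side")["frame"]; cv2.imwrite("pics/s25.png",cv2.resize(f[40:240,200:400],None,fx=3,fy=3,interpolation=cv2.INTER_CUBIC))
s=robot.state();print(s['time'],s['eef_pos'],s['contact_force'],s['finger_gap'])
q=[580.9,132.7,1.783]
print(proj(None,inc(q,(-27,55,50)),KE),proj(None,s['eef_pos']+[0,0,8],KE))
E
```

```text
20.55 [533.17975459  88.13805494 182.35602671] [-0.161369   -0.02274132 -0.36960994] 58.182675970225255
[319.4940394  183.90471782] [311.27144191 246.04630568]
```

View pics/w25.png

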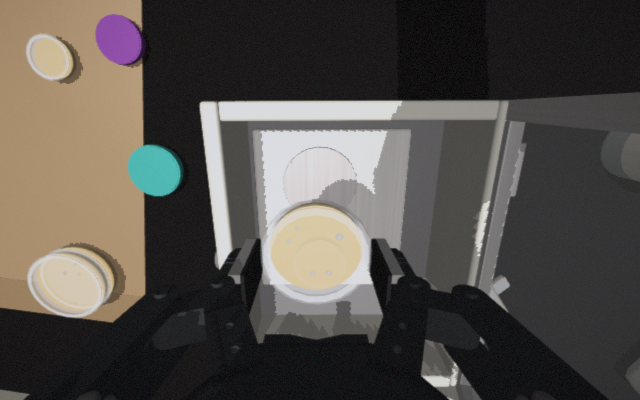

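View pics/s25.png

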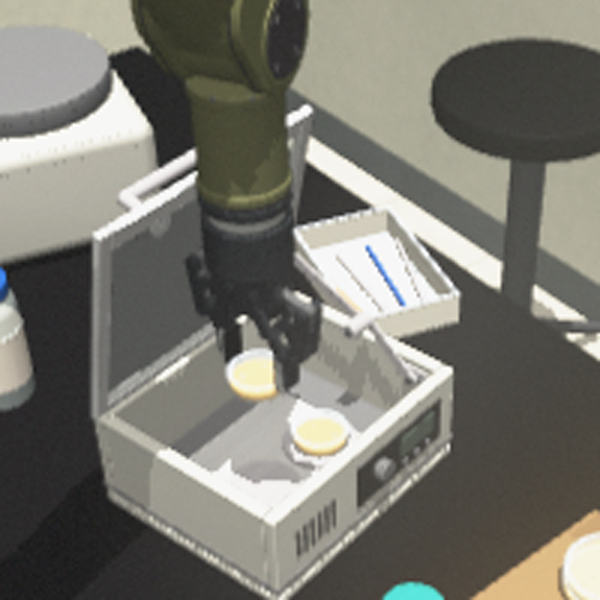

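```bash
python3 - <<'E'
from h import *
im=robot.get_image("wrist");KE=(im["K"],im["extrinsics"]);f=im["frame"]
x0,y0=250,190
cv2.imwrite("pics/w26.png",cv2.resize(f[190:320,250:390],None,fx=5,fy=4.6,interpolation=cv2.INTER_CUBIC))
print(robot.state()['eef_pos'])
c=onplane(None,(316.8,253),199,KE);print(c)
for r in (30,): print([ (proj(None,c+[r*np.cos(t),r*np.sin(t),0],KE)).round(1) for t in (0,1.57,3.14,4.71)])
E
```

```text
[533.18336967  87.88783646 182.33147462]
[532.35501918  88.76363697 199.        ]
[array([305.4, 299.8]), array([371.3, 263.6]), array([329.6, 200.5]), array([260.9, 242. ])]
```

View pics/w26.png

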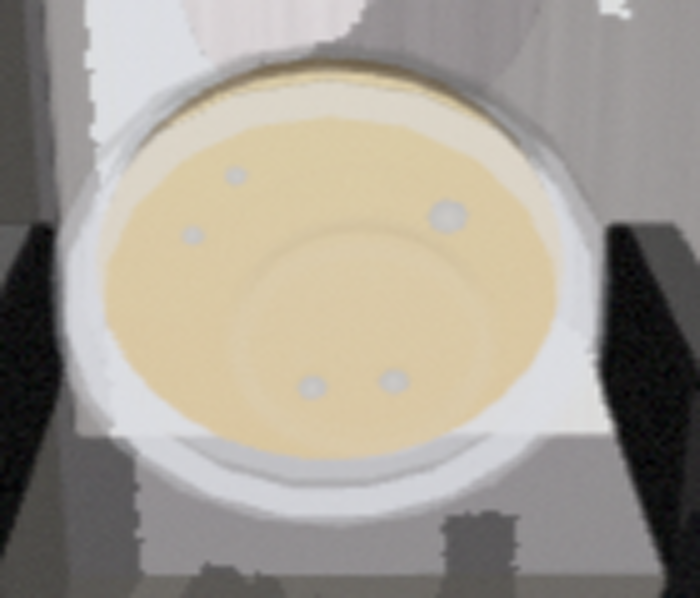

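Request:
send_rows --series '[{"x": -0.0015, "y": 0.006, "z": -0.02, "turn": 0, "jaw": 0.2}, {"x": 0, "y": 0, "z": -0.03, "turn": 0, "jaw": 0.2}, {"x": 0, "y": 0, "z": -0.03, "turn": 0, "jaw": 0.2}, {"x": 0, "y": 0, "z": -0.025, "turn": 0, "jaw": 0.2}, {"x": 0, "y": 0, "z": -0.01, "turn": 0, "jaw": 0.2}]'

```text
time: 21.02
eef_pos: [529.8, 93.8, 64.5]
tcp_rot: [[-0.21, 0.978, -0.005], [0.978, 0.21, -0.002], [-0.001, -0.005, -1.0]]
contact_force: [-0.2, -0.6, -0.5]
finger_gap: 58.4
```

Request:
send_rows --series '[{"x": 0, "y": 0, "z": -0.005, "turn": 0, "jaw": 0.2}, {"x": 0, "y": 0, "z": 0, "turn": 0, "jaw": 0.2}, {"x": 0, "y": 0, "z": 0, "turn": 0, "jaw": 0.2}]'

```text
time: 21.27
eef_pos: [532.4, 95.9, 63.4]
tcp_rot: [[-0.212, 0.977, 0.002], [0.977, 0.212, 0.0], [-0.0, 0.002, -1.0]]
contact_force: [0.9, 0.7, 0.3]
finger_gap: 58.2
```

```bash
python3 - <<'E'
from h import *
s=robot.state();print(s['time'],s['eef_pos'],s['contact_force'],s['finger_gap'])
f=robot.get_image("side")["frame"]; cv2.imwrite("pics/s27.png",cv2.resize(f[120:240,230:360],None,fx=5,fy=5,interpolation=cv2.INTER_CUBIC))
im=robot.get_image("wrist"); cv2.imwrite("pics/w27.png",im["frame"])
E
```

```text
21.2667 [532.36852292  95.90748724  63.42823197] [0.90863418 0.73348914 0.28537123] 58.17296319354218
```

View pics/s27.png

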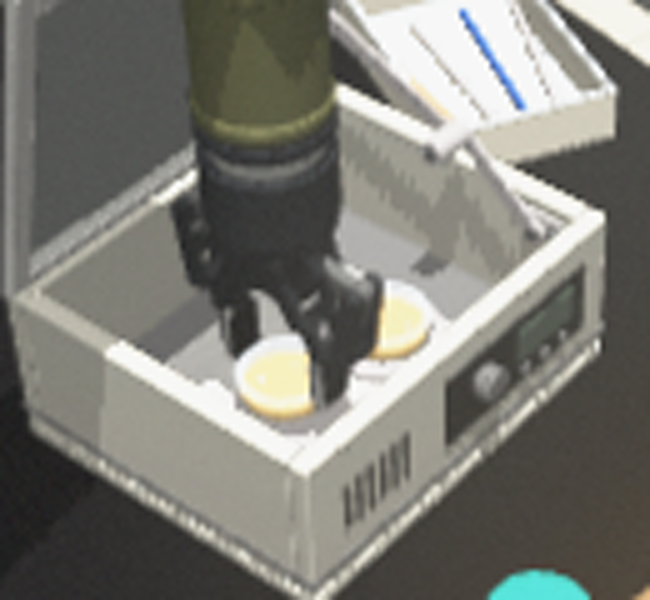

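View pics/w27.png

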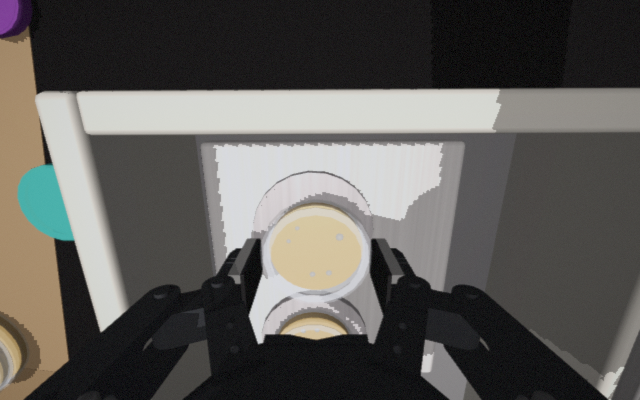

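Request:
send_rows --series '[{"x": -0.0008, "y": -0.0017, "z": -0.006, "turn": 0, "jaw": 0.2}, {"x": 0, "y": 0, "z": -0.004, "turn": 0, "jaw": 0.2}, {"x": 0, "y": 0, "z": -0.002, "turn": 0, "jaw": 0.2}, {"x": 0, "y": 0, "z": 0, "turn": 0, "jaw": 0.2}, {"x": 0, "y": 0, "z": 0, "turn": 0, "jaw": 0.2}]'

```text
time: 21.78
eef_pos: [530.5, 94.6, 50.4]
tcp_rot: [[-0.213, 0.977, -0.0], [0.977, 0.213, -0.0], [0.0, -0.0, -1.0]]
contact_force: [-0.7, -0.0, -0.6]
finger_gap: 58.6
```

Request:
send_rows --series '[{"x": 0, "y": 0, "z": -0.001, "turn": 0, "jaw": 0.2}, {"x": 0, "y": 0, "z": -0.001, "turn": 0, "jaw": 0.2}, {"x": 0, "y": 0, "z": 0, "turn": 0, "jaw": 0.2}]'

```text
time: 22.03
eef_pos: [530.6, 94.6, 48.4]
tcp_rot: [[-0.213, 0.977, -0.0], [0.977, 0.213, 0.0], [0.0, -0.0, -1.0]]
contact_force: [-0.6, -0.6, -0.4]
finger_gap: 58.5
```

Request:
send_rows --series '[{"x": 0.001, "y": -0.0004, "z": 0, "turn": 0, "jaw": 0.2}, {"x": 0, "y": 0, "z": -0.0007, "turn": 0, "jaw": 0.2}, {"x": 0, "y": 0, "z": 0, "turn": 0, "jaw": 0.2}]'

```text
time: 22.28
eef_pos: [532.0, 94.1, 48.1]
tcp_rot: [[-0.212, 0.977, 0.001], [0.977, 0.212, 0.0], [-0.0, 0.001, -1.0]]
contact_force: [0.0, -0.1, 3.3]
finger_gap: 58.7
```

Request:
send_rows --series '[{"x": 0, "y": 0, "z": -0.0008, "turn": 0, "jaw": 0.2}, {"x": 0, "y": 0, "z": 0, "turn": 0, "jaw": 0.2}]'

```text
time: 22.45
eef_pos: [532.1, 94.1, 48.0]
tcp_rot: [[-0.212, 0.977, 0.001], [0.977, 0.212, -0.0], [-0.0, 0.001, -1.0]]
contact_force: [-1.1, -1.7, 10.2]
finger_gap: 58.6
```

Request:
send_rows --series '[{"x": 0, "y": 0, "z": -0.0008, "turn": 0, "jaw": 0.2}, {"x": 0, "y": 0, "z": 0, "turn": 0, "jaw": 0.2}]'

```text
time: 22.62
eef_pos: [532.1, 94.1, 48.0]
tcp_rot: [[-0.212, 0.977, 0.002], [0.977, 0.212, -0.0], [-0.001, 0.001, -1.0]]
contact_force: [-1.2, -0.7, 16.8]
finger_gap: 58.4
```

Request:
send_rows --series '[{"x": 0, "y": 0, "z": 0.0016, "turn": 0, "jaw": 0.2}, {"x": 0, "y": 0, "z": 0, "turn": 0, "jaw": 0.4}, {"x": 0, "y": 0, "z": 0, "turn": 0, "jaw": 0.6}, {"x": 0, "y": 0, "z": 0, "turn": 0, "jaw": 0.7}, {"x": 0, "y": 0, "z": 0, "turn": 0, "jaw": 0.7}]'

```text
time: 23.03
eef_pos: [531.5, 94.2, 47.5]
tcp_rot: [[-0.213, 0.977, -0.0], [0.977, 0.213, 0.0], [0.0, -0.0, -1.0]]
contact_force: [-0.4, 0.1, 0.4]
finger_gap: 72.9
```

Request:
send_rows --series '[{"x": 0, "y": 0, "z": 0.005, "turn": 0, "jaw": 0.7}, {"x": 0, "y": 0, "z": 0.02, "turn": 0, "jaw": 0.7}, {"x": 0, "y": 0, "z": 0.03, "turn": 0, "jaw": 0.7}, {"x": 0, "y": 0, "z": 0.03, "turn": 0, "jaw": 0.7}, {"x": 0, "y": 0, "z": 0.03, "turn": 0, "jaw": 0.7}]'

```text
time: 23.45
eef_pos: [531.2, 94.1, 164.1]
tcp_rot: [[-0.213, 0.977, -0.001], [0.977, 0.213, -0.0], [0.0, -0.001, -1.0]]
contact_force: [0.5, -0.8, 1.0]
finger_gap: 72.9
```

```bash
python3 - <<'E'
from h import *
s=robot.state();print(s['time'],s['eef_pos'],s['contact_force'],s['finger_gap'])
im=robot.get_image("wrist"); cv2.imwrite("pics/w28.png",im["frame"]);KE=(im["K"],im["extrinsics"])
f=robot.get_image("side")["frame"]; cv2.imwrite("pics/s28.png",cv2.resize(f[100:240,220:360],None,fx=4,fy=4,interpolation=cv2.INTER_CUBIC))
for r in robot.place_of("wrist","dish")[:3]: print(r["xy"],r["confidence"],onplane(None,r["xy"],50,KE))
q=[580.9,132.7,1.783]
print(proj(None,inc(q,(-27,55,50)),KE))
E
```

```text
23.45 [531.1874054   94.08740776 164.08706424] [ 0.46949682 -0.79680466  1.02203019] 72.94211396061776
[108.8, 38.8] 0.92 [ 441.55295261 -102.39212528   50.        ]
[39.8, 54.1] 0.72 [ 465.94377162 -159.48038748   50.        ]
[148.0, 174.6] 0.72 [552.36438844 -65.1536994   50.        ]
[315.67118274 189.74215134]
```

View pics/w28.png

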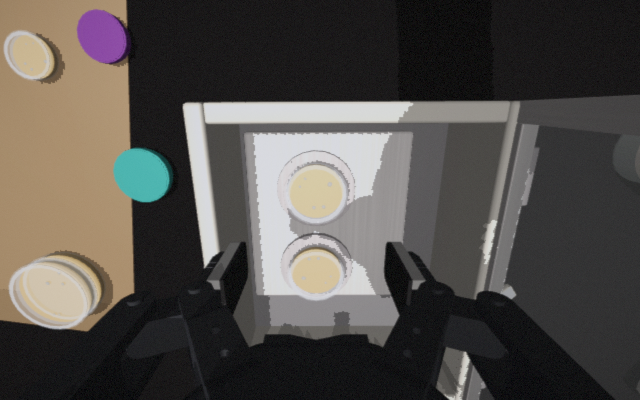

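View pics/s28.png

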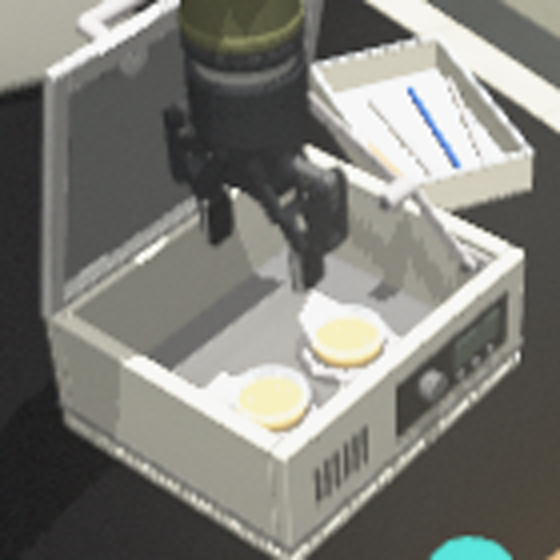

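Request:
send_rows --series '[{"x": 0.0, "y": 0, "z": 0.035, "turn": 0, "jaw": -1}, {"x": 0.02, "y": 0.004, "z": 0.02, "turn": 0, "jaw": -1}, {"x": 0.03, "y": 0.006, "z": 0, "turn": 0, "jaw": -1}, {"x": 0.035, "y": 0.007, "z": 0, "turn": 0, "jaw": -1}, {"x": 0.035, "y": 0.007, "z": 0, "turn": 0, "jaw": -1}]'

```text
time: 24.02
eef_pos: [652.2, 117.9, 217.2]
tcp_rot: [[-0.213, 0.977, -0.002], [0.977, 0.213, -0.001], [-0.0, -0.002, -1.0]]
contact_force: [1.1, 0.7, -0.0]
finger_gap: 11.8
```

Request:
send_rows --series '[{"x": 0.025, "y": 0.005, "z": 0, "turn": 0, "jaw": -1}, {"x": 0.015, "y": 0.003, "z": 0, "turn": 0, "jaw": -1}, {"x": 0, "y": 0, "z": 0, "turn": 0, "jaw": -1}, {"x": 0, "y": 0, "z": 0, "turn": 0, "jaw": -1}]'

```text
time: 24.35
eef_pos: [690.8, 126.1, 215.7]
tcp_rot: [[-0.213, 0.977, -0.003], [0.977, 0.213, -0.001], [0.0, -0.003, -1.0]]
contact_force: [-0.7, -0.3, -0.2]
finger_gap: -0.4
```

```bash
python3 - <<'E'
from h import *
s=robot.state();print(s['time'],s['eef_pos'],s['contact_force'],s['finger_gap'])
im=robot.get_image("wrist"); cv2.imwrite("pics/w29.png",im["frame"]);KE=(im["K"],im["extrinsics"])
f=robot.get_image("side")["frame"]; cv2.imwrite("pics/s29.png",cv2.resize(f[90:200,260:370],None,fx=5.4,fy=5.4,interpolation=cv2.INTER_CUBIC))
np.save("ke29.npy",np.vstack([np.hstack([KE[0],np.zeros((3,1))]),KE[1]]))
for n in("wrist","side"): print([(r["xy"],r["confidence"]) for r in robot.place_of(n,"stay_knee")][:3])
q=[580.9,132.7,1.783]
p=inc(q,(-27,-98,152));print(p,proj(None,p,KE),proj('side',p))
E
```

```text
24.35 [690.78760695 126.11422822 215.72600585] [-0.72880191 -0.32693412 -0.22065387] -0.36175878373496134
[]
[([321.5, 149.6], 0.75)]
[682.38837358 126.94586854 152.        ] [318.69998399 195.55768148] [320.46003432 147.90828432]
```

View pics/w29.png

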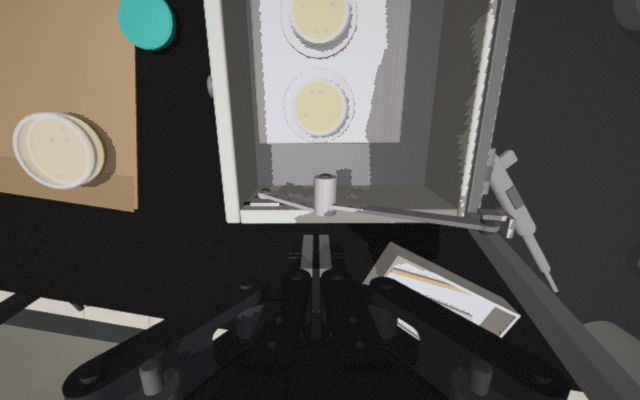

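View pics/s29.png

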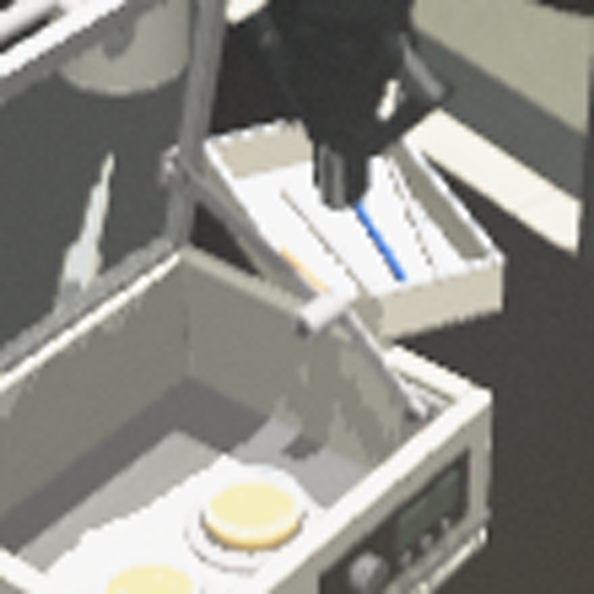

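```bash
python3 - <<'E'
from h import *
a=np.load("ke29.npy");KE=(a[:3,:3],a[3:7])
for z in (145,152,160):
  p=onplane(None,(325.3,195.5),z,KE);print(p,proj('side',p), R(-1.783)@(p-[580.9,132.7,0]))
  p=onplane(None,(325.3,176.5),z,KE);print('  near end',R(-1.783)@(p-[580.9,132.7,0]))
print(onplane(None,(316.5,236),224,KE))
# geometry
from scipy.optimize import fsolve
def dist(F,P): return np.hypot(*(P-F))
off=None
# lid pivot angle offset from nominal: straight at 1.33 with foot (-192,-18)
g=lambda o: dist(np.array([-192,-18]),80*np.array([-np.cos(1.33-o),np.sin(1.33-o)]))-185
o=fsolve(g,0.15)[0];print('off',o)
fx=fsolve(lambda f: dist(np.array([f,-18]),80*np.array([-np.cos(1.378-o),np.sin(1.378-o)]))-185,-192)[0];print('foot',fx)
def knee(th,s=1):
    F=np.array([fx,-18.]);P=80*np.array([-np.cos(th-o),np.sin(th-o)]);d=P-F;L=np.hypot(*d);a=(74**2-111**2+L*L)/(2*L);h=np.sqrt(max(0,74**2-a*a))
    n=np.array([-d[1],d[0]])/L*s; K=F+d/L*a+n*h
    bend=np.arctan2(*( (K-F)[::-1]))-np.arctan2(*((P-K)[::-1])); return K,bend
for th in (1.378,1.37,1.36,1.35,1.34,1.33):
    for s in (1,-1):
        K,b=knee(th,s); print(th,s,(K+[108,122]).round(1),round(b,3),round(1.9+b,2))
E
```

```text
[683.25263836 132.75378059 145.        ] [319.47046242 148.72976051] [ -21.50439111 -100.06810998  145.        ]
  near end [-21.71403631 -84.12603172 145.        ]
[681.22339243 132.05037252 152.        ] [319.06764772 147.23213619] [-21.76463222 -97.93623368 152.        ]
  near end [-21.96769828 -82.49445366 152.        ]
[678.90425421 131.24647758 160.        ] [318.60265693 145.50334743] [-22.06205064 -95.49980363 160.        ]
  near end [-22.25759768 -80.62979301 160.        ]
[684.20723522 125.29290429 224.        ]Traceback (most recent call last):
  File "<stdin>", line 13, in <module>
    res = _root_hybr(_wrapped_func, x0, args, jac=fprime, **options)
    retval = _minpack._hybrd(func, x0, args, 1, xtol, maxfev,
                             ml, mu, epsfcn, factor, diag)
ValueError: The array returned by a function changed size between calls
```

```bash
cat > stay.py <<'E'
import numpy as np
from scipy.optimize import brentq
def dist(F,P): return np.hypot(*(P-F))
P_=lambda a:80*np.array([-np.cos(a),np.sin(a)])
o=brentq(lambda o: dist(np.array([-192,-18]),P_(1.33-o))-185,0,.4)
fx=brentq(lambda f: dist(np.array([f,-18]),P_(1.378-o))-185,-230,-170)
def knee(th,s=1):
    F=np.array([fx,-18.]);P=P_(th-o);d=P-F;L=np.hypot(*d);a=(74**2-111**2+L*L)/(2*L);h=np.sqrt(max(0,74**2-a*a))
    n=np.array([-d[1],d[0]])/L*s; K=F+d/L*a+n*h
    b=np.arctan2(*((K-F)[::-1]))-np.arctan2(*((P-K)[::-1])); return K+[108,122],b
if __name__=="__main__":
    print(o,fx)
    for th in (1.3779,1.37,1.36,1.35,1.34,1.33,1.32,1.31):
        for s in (1,-1):
            K,b=knee(th,s); print(th,s,K.round(1),round(1.9+b,2))
E
python3 stay.py
```

```text
0.16099651548444568 -187.61532833446077
1.3779 1 [-16.1 141.9] 1.92
1.3779 -1 [-15.2 140.5] 1.88
1.37 1 [-19.8 147.5] 2.07
1.37 -1 [-12.2 134.6] 1.73
1.36 1 [-22.1 150.5] 2.15
1.36 -1 [-10.8 131.2] 1.65
1.35 1 [-23.9 152.7] 2.22
1.35 -1 [ -9.8 128.6] 1.58
1.34 1 [-25.5 154.5] 2.27
1.34 -1 [ -9.1 126.4] 1.53
1.33 1 [-27. 156.] 2.31
1.33 -1 [ -8.5 124.5] 1.49
1.32 1 [-28.3 157.3] 2.36
1.32 -1 [ -8.  122.8] 1.44
1.31 1 [-29.6 158.5] 2.39
1.31 -1 [ -7.6 121.1] 1.41
```

```bash
python3 - <<'E'
from h import *
for z in (205,210,215,220,225): print(z,((proj('side',(690.8,126.1,z))-[260,90]+.5)*5.4).round(1))
f=cv2.imread("pics/s29.png")[120:230,280:400];cv2.imwrite("pics/s29b.png",cv2.resize(f,None,fx=5,fy=5))
for p in [(-22,-98,162),(-23,-98,162)]: print(inc([580.9,132.7,1.783],p))
E
```

```text
205 [342.1 230.8]
210 [342.1 223.1]
215 [342.1 215.3]
220 [342.1 207.5]
225 [342.1 199.7]
[681.33530031 131.83371436 162.        ]
[681.54591497 130.8561452  162.        ]
```

View pics/s29b.png

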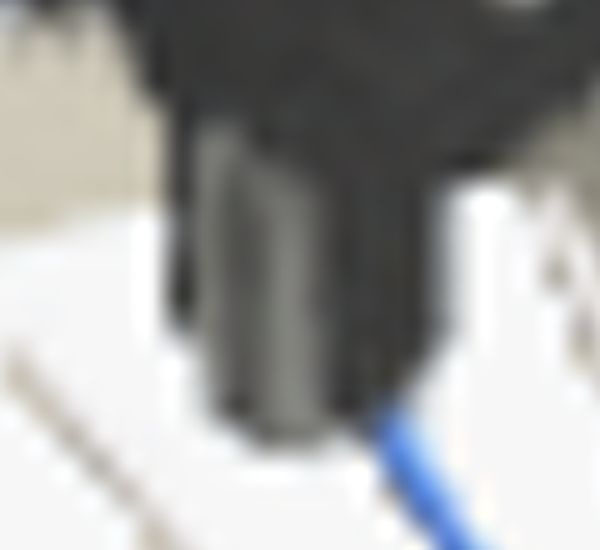

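Request:
send_rows --series '[{"x": -0.008, "y": 0.0016, "z": 0, "turn": 0, "jaw": -1}, {"x": -0.008, "y": 0.0017, "z": 0, "turn": 0, "jaw": -1}, {"x": 0, "y": 0, "z": -0.02, "turn": 0, "jaw": -1}, {"x": 0, "y": 0, "z": -0.02, "turn": 0, "jaw": -1}, {"x": 0, "y": 0, "z": 0, "turn": 0, "jaw": -1}]' --force 40

```text
time: 24.97
eef_pos: [672.2, 128.4, 174.4]
tcp_rot: [[-0.213, 0.977, -0.007], [0.977, 0.213, -0.002], [-0.001, -0.008, -1.0]]
contact_force: [-1.1, -0.1, -1.2]
finger_gap: 0.2
```

```bash
python3 - <<'E'
from h import *
s=robot.state();print(s['time'],s['eef_pos'],s['contact_force'],s['finger_gap'])
im=robot.get_image("wrist"); cv2.imwrite("pics/w30.png",im["frame"][120:380,160:500])
f=robot.get_image("side")["frame"]; cv2.imwrite("pics/s30.png",cv2.resize(f[90:200,260:370],None,fx=5.4,fy=5.4,interpolation=cv2.INTER_CUBIC))
E
```

```text
24.9667 [672.19557385 128.35265954 174.4184616 ] [-1.10256098 -0.06770214 -1.15858793] 0.24192497146454658
```

View pics/w30.png

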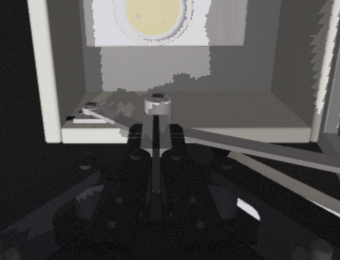

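View pics/s30.png

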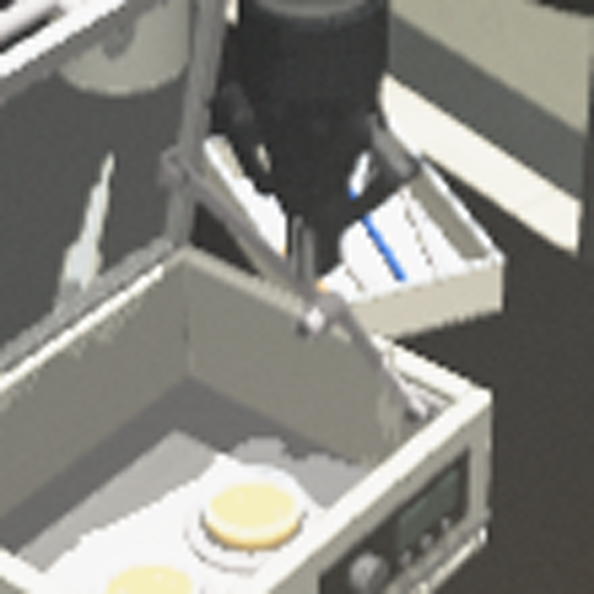

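Request:
send_rows --series '[{"x": 0, "y": 0, "z": -0.006, "turn": 0, "jaw": -1}, {"x": 0, "y": 0, "z": -0.004, "turn": 0, "jaw": -1}, {"x": 0, "y": 0, "z": 0, "turn": 0, "jaw": -1}]'

```text
time: 25.32
eef_pos: [675.5, 129.4, 167.6]
tcp_rot: [[-0.213, 0.977, -0.0], [0.977, 0.213, -0.0], [0.0, -0.0, -1.0]]
contact_force: [-0.1, 0.0, -0.9]
finger_gap: 0.3
```

Request:
send_rows --series '[{"x": 0, "y": 0, "z": -0.003, "turn": 0, "jaw": -1}, {"x": 0, "y": 0, "z": -0.002, "turn": 0, "jaw": -1}, {"x": 0, "y": 0, "z": 0, "turn": 0, "jaw": -1}]'

```text
time: 25.57
eef_pos: [675.5, 129.4, 162.5]
tcp_rot: [[-0.213, 0.977, -0.001], [0.977, 0.213, -0.0], [0.0, -0.001, -1.0]]
contact_force: [-0.4, 1.0, 0.6]
finger_gap: -0.3
```

Request:
send_rows --series '[{"x": 0, "y": 0, "z": -0.002, "turn": 0, "jaw": -1}, {"x": 0, "y": 0, "z": -0.002, "turn": 0, "jaw": -1}, {"x": 0, "y": 0, "z": 0, "turn": 0, "jaw": -1}]'

```text
time: 25.82
eef_pos: [675.4, 129.4, 158.4]
tcp_rot: [[-0.213, 0.977, -0.001], [0.977, 0.213, -0.0], [0.0, -0.001, -1.0]]
contact_force: [-0.6, 0.5, 0.1]
finger_gap: 0.2
```

Request:
send_rows --series '[{"x": 0, "y": 0, "z": -0.002, "turn": 0, "jaw": -1}, {"x": 0, "y": 0, "z": -0.001, "turn": 0, "jaw": -1}, {"x": 0, "y": 0, "z": 0, "turn": 0, "jaw": -1}]'

```text
time: 26.07
eef_pos: [675.5, 129.4, 155.5]
tcp_rot: [[-0.213, 0.977, -0.001], [0.977, 0.213, -0.0], [0.0, -0.001, -1.0]]
contact_force: [-0.2, 0.2, 0.6]
finger_gap: -0.2
```

Request:
send_rows --series '[{"x": 0, "y": 0, "z": -0.001, "turn": 0, "jaw": -1}, {"x": 0, "y": 0, "z": -0.001, "turn": 0, "jaw": -1}, {"x": 0, "y": 0, "z": 0, "turn": 0, "jaw": -1}]'

```text
time: 26.32
eef_pos: [675.7, 129.6, 153.8]
tcp_rot: [[-0.213, 0.977, 0.0], [0.977, 0.213, 0.0], [0.0, 0.0, -1.0]]
contact_force: [0.2, -0.5, -0.1]
finger_gap: 0.0
```

Request:
send_rows --series '[{"x": 0, "y": 0, "z": -0.001, "turn": 0, "jaw": -1}, {"x": 0, "y": 0, "z": -0.001, "turn": 0, "jaw": -1}, {"x": 0, "y": 0, "z": 0, "turn": 0, "jaw": -1}]'

```text
time: 26.57
eef_pos: [675.6, 130.4, 152.3]
tcp_rot: [[-0.213, 0.977, 0.0], [0.977, 0.213, 0.001], [0.001, 0.001, -1.0]]
contact_force: [-0.7, 1.1, 3.3]
finger_gap: -0.1
```

```bash
python3 - <<'E'
from h import *
f=robot.get_image("side")["frame"]; cv2.imwrite("pics/s31.png",cv2.resize(f[90:200,260:370],None,fx=5.4,fy=5.4,interpolation=cv2.INTER_CUBIC))
s=robot.state();print(s['time'],s['eef_pos'],s['contact_force'],s['finger_gap'])
E
```

```text
26.6167 [675.64127512 130.40656583 152.27290689] [-0.86514106  1.05553175  5.40111816] -0.013855157657319199
```

View pics/s31.png

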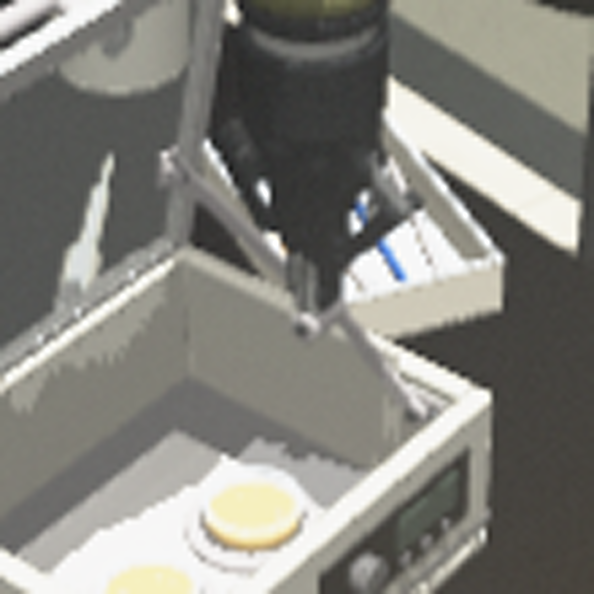

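Request:
send_rows --series '[{"x": -0.0003, "y": 0.0014, "z": -0.002, "turn": 0, "jaw": -1}, {"x": -0.0003, "y": 0.0014, "z": -0.002, "turn": 0, "jaw": -1}, {"x": -0.0003, "y": 0.0012, "z": -0.002, "turn": 0, "jaw": -1}, {"x": 0, "y": 0, "z": 0, "turn": 0, "jaw": -1}]'

```text
time: 26.95
eef_pos: [674.7, 134.5, 145.6]
tcp_rot: [[-0.213, 0.977, 0.0], [0.977, 0.213, 0.001], [0.001, 0.0, -1.0]]
contact_force: [0.3, 1.6, 2.4]
finger_gap: -0.1
```

Request:
send_rows --series '[{"x": -0.0003, "y": 0.0012, "z": -0.002, "turn": 0, "jaw": -1}, {"x": -0.0002, "y": 0.001, "z": -0.002, "turn": 0, "jaw": -1}, {"x": 0, "y": 0, "z": 0, "turn": 0, "jaw": -1}]'

```text
time: 27.2
eef_pos: [674.3, 136.3, 141.4]
tcp_rot: [[-0.213, 0.977, 0.0], [0.977, 0.213, 0.001], [0.001, 0.0, -1.0]]
contact_force: [-0.0, 2.3, 2.6]
finger_gap: -0.1
```

```bash
python3 - <<'E'
from h import *
f=robot.get_image("side")["frame"]; cv2.imwrite("pics/s32.png",cv2.resize(f[90:200,260:370],None,fx=5.4,fy=5.4,interpolation=cv2.INTER_CUBIC))
s=robot.state();print(s['time'],s['eef_pos'],s['contact_force'],s['finger_gap'])
E
```

```text
27.25 [674.36015735 135.72238243 141.41801249] [0.54247029 0.93826329 1.51808839] 0.020953290806932433
```

View pics/s32.png

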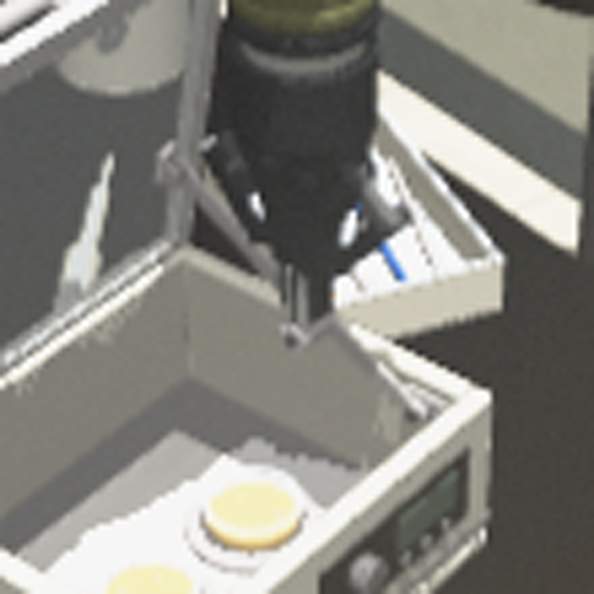

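Request:
send_rows --series '[{"x": -0.0002, "y": 0.001, "z": -0.002, "turn": 0, "jaw": -1}, {"x": -0.0002, "y": 0.001, "z": -0.002, "turn": 0, "jaw": -1}, {"x": -0.0002, "y": 0.0008, "z": -0.002, "turn": 0, "jaw": -1}, {"x": 0, "y": 0, "z": 0, "turn": 0, "jaw": -1}]'

```text
time: 27.58
eef_pos: [673.8, 138.0, 135.2]
tcp_rot: [[-0.212, 0.977, -0.0], [0.977, 0.212, -0.001], [-0.001, -0.0, -1.0]]
contact_force: [0.3, -0.8, 0.4]
finger_gap: -0.5
```

Request:
send_rows --series '[{"x": -0.0002, "y": 0.0008, "z": -0.002, "turn": 0, "jaw": -1}, {"x": -0.0002, "y": 0.0006, "z": -0.002, "turn": 0, "jaw": -1}, {"x": 0, "y": 0, "z": 0, "turn": 0, "jaw": -1}]'

```text
time: 27.83
eef_pos: [673.3, 139.3, 131.2]
tcp_rot: [[-0.212, 0.977, -0.0], [0.977, 0.212, -0.001], [-0.001, -0.0, -1.0]]
contact_force: [0.6, 0.2, 0.8]
finger_gap: -0.3
```

```bash
python3 - <<'E'
from h import *
f=robot.get_image("side")["frame"]; cv2.imwrite("pics/s33.png",cv2.resize(f[90:200,260:370],None,fx=5.4,fy=5.4,interpolation=cv2.INTER_CUBIC))
s=robot.state();print(s['time'],s['eef_pos'],s['contact_force'],s['finger_gap'])
E
```

```text
27.8833 [673.01607898 139.22842598 131.20986132] [ 0.8350744  -0.15066881  0.0730199 ] -0.10031667484375147
```

View pics/s33.png

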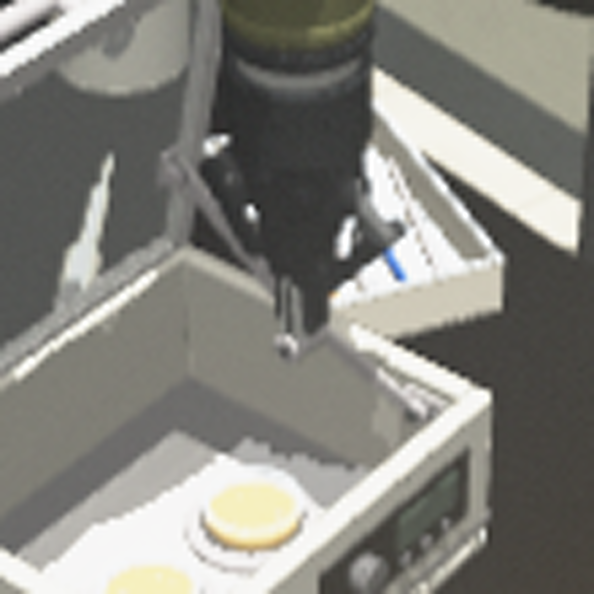

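```bash
python3 - <<'E'
from h import *
from stay import *
q=[580.9,132.7,1.783]
for th,s in [(1.355,1),(1.37,1),(1.3779,1),(1.37,-1),(1.365,-1),(1.36,-1),(1.35,-1),(1.34,-1),(1.33,-1)]:
    K,b=knee(th,s); p=inc(q,(K[0],-82,K[1])); print(round(1.9+b,2),((proj('side',p)-[260,90]+.5)*5.4).round(1))
im=robot.get_image("wrist"); cv2.imwrite("pics/w33.png",im["frame"][60:380,160:500])
f=cv2.imread("pics/s33.png");cv2.imwrite("pics/s33b.png",cv2.resize(f[220:450,220:460],None,fx=3,fy=2.6))
E
```

```text
2.19 [304.9 327.2]
2.07 [300.3 331. ]
1.92 [295.3 336.4]
1.73 [290.1 344.2]
1.68 [289.  346.3]
1.65 [288.1 348. ]
1.58 [286.9 351. ]
1.53 [285.9 353.6]
1.49 [285.2 355.9]
```

View pics/s33b.png

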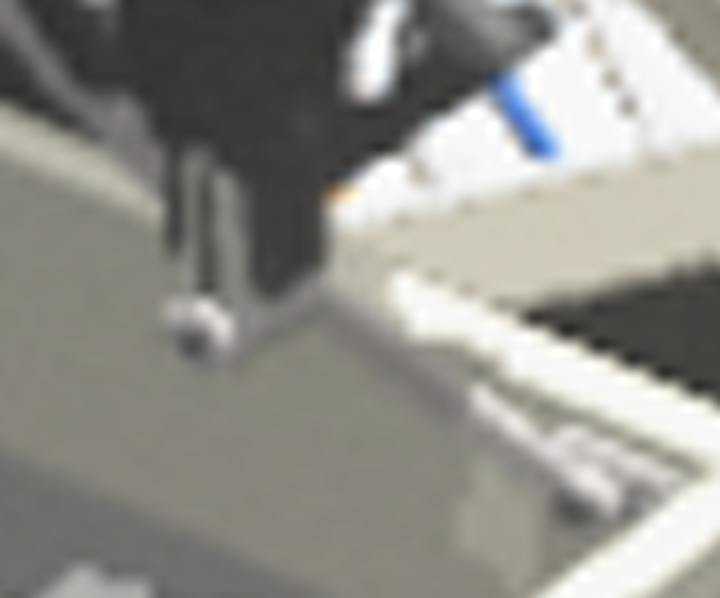

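View pics/w33.png

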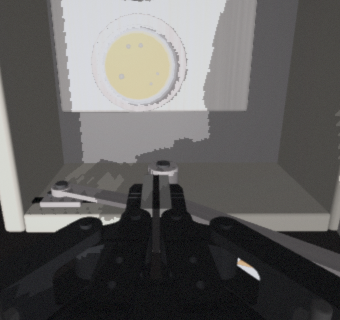

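Request:
send_rows --series '[{"x": 0, "y": 0, "z": 0.003, "turn": 0, "jaw": -1}, {"x": 0, "y": 0, "z": 0.006, "turn": 0, "jaw": -1}, {"x": 0, "y": 0, "z": 0.02, "turn": 0, "jaw": -1}, {"x": 0, "y": 0, "z": 0.03, "turn": 0, "jaw": -1}, {"x": 0, "y": 0, "z": 0.04, "turn": 0, "jaw": -1}]'

```text
time: 28.35
eef_pos: [671.2, 139.2, 229.5]
tcp_rot: [[-0.213, 0.977, -0.006], [0.977, 0.213, -0.002], [-0.0, -0.006, -1.0]]
contact_force: [0.3, -0.0, 0.1]
finger_gap: -0.1
```

```bash
python3 - <<'E'
from h import *
f=robot.get_image("side")["frame"]; cv2.imwrite("pics/s34.png",cv2.resize(f[90:200,260:370],None,fx=5.4,fy=5.4,interpolation=cv2.INTER_CUBIC))
s=robot.state();print(s['time'],s['eef_pos'],s['contact_force'],s['finger_gap'])
E
```

```text
28.4 [676.99904798 141.15501075 240.77520776] [2.41384392 0.82891842 6.32215668] 0.10461682612989966
```

View pics/s34.png

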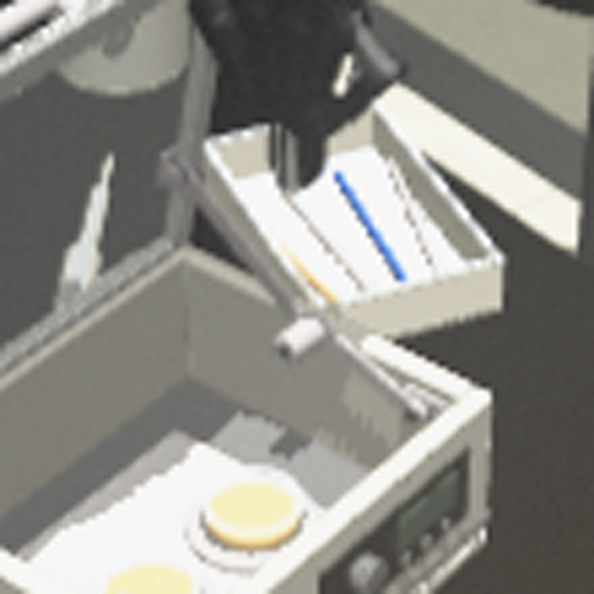

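Request:
send_rows --series '[{"x": 0, "y": 0, "z": 0.04, "turn": 0, "jaw": -0.25}, {"x": 0, "y": 0, "z": 0.04, "turn": 0, "jaw": -0.25}, {"x": 0, "y": 0, "z": 0.04, "turn": 0, "jaw": -0.25}, {"x": 0, "y": 0, "z": 0.035, "turn": 0, "jaw": -0.25}, {"x": 0, "y": 0, "z": 0, "turn": 0, "jaw": -0.25}]'

```text
time: 28.82
eef_pos: [676.5, 141.2, 395.6]
tcp_rot: [[-0.212, 0.977, 0.016], [0.977, 0.212, 0.005], [0.002, 0.017, -1.0]]
contact_force: [0.9, 1.2, 0.9]
finger_gap: 32.0
```

```bash
python3 - <<'E'
from h import *
f=robot.get_image("side")["frame"]; cv2.imwrite("pics/s35.png",cv2.resize(f[50:200,240:390],None,fx=4,fy=4,interpolation=cv2.INTER_CUBIC))
cv2.imwrite("pics/s35k.png",cv2.resize(f[90:200,260:370],None,fx=5.4,fy=5.4,interpolation=cv2.INTER_CUBIC)[280:420,240:460])
s=robot.state();print(s['time'],s['eef_pos'],s['contact_force'],s['finger_gap'])
E
```

```text
28.8667 [675.28291339 140.72437088 391.56383491] [ 0.32650815  0.28328607 -0.85702658] 32.394063402595634
```

View pics/s35.png

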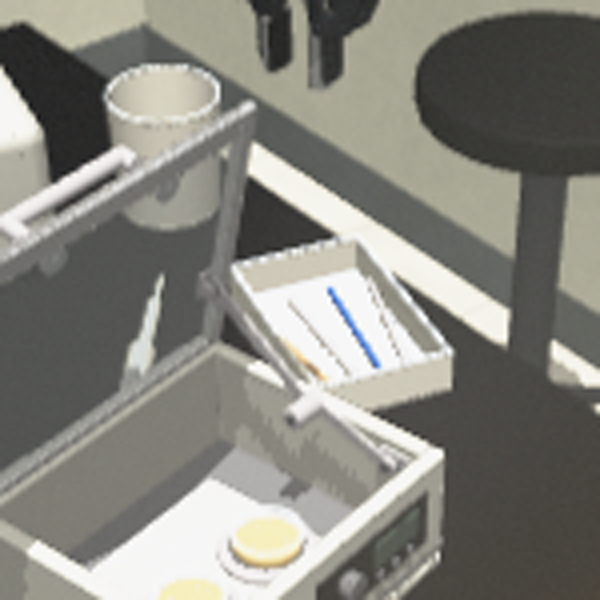

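View pics/s35k.png

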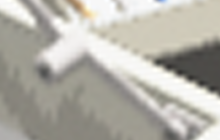

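Request:
send_rows --series '[{"x": -0.0236, "y": 0.021, "z": 0.002, "turn": 0, "jaw": -0.25}, {"x": -0.0236, "y": 0.021, "z": 0, "turn": 0, "jaw": -0.25}, {"x": -0.0236, "y": 0.021, "z": 0, "turn": 0, "jaw": -0.25}, {"x": -0.0236, "y": 0.021, "z": 0, "turn": 0, "jaw": -0.25}, {"x": -0.0236, "y": 0.021, "z": 0, "turn": 0, "jaw": -0.25}]'

```text
time: 29.28
eef_pos: [553.5, 245.3, 386.9]
tcp_rot: [[-0.212, 0.977, -0.002], [0.977, 0.212, -0.001], [-0.0, -0.002, -1.0]]
contact_force: [1.3, 0.6, 0.3]
finger_gap: 32.0
```

Request:
send_rows --series '[{"x": 0, "y": 0, "z": -0.02, "turn": 0, "jaw": -0.25}, {"x": 0, "y": 0, "z": -0.01, "turn": 0, "jaw": -0.25}, {"x": 0, "y": 0, "z": 0, "turn": 0, "jaw": -0.25}]'

```text
time: 29.53
eef_pos: [553.9, 243.0, 354.6]
tcp_rot: [[-0.212, 0.977, -0.005], [0.977, 0.212, -0.004], [-0.003, -0.006, -1.0]]
contact_force: [-0.1, 0.1, 0.4]
finger_gap: 32.0
```

```bash
python3 - <<'E'
from h import *
im=robot.get_image("wrist");KE=(im["K"],im["extrinsics"]); cv2.imwrite("pics/w36.png",im["frame"])
s=robot.state();print(s['time'],s['eef_pos'],s['contact_force'],s['finger_gap'])
th=1.36;X=-190*np.cos(th)+50*np.sin(th)+108;Z=190*np.sin(th)+50*np.cos(th)+122
for y in (55,0,-55): p=inc([580.9,132.7,1.783],(X,y,Z));print(p,proj(None,p,KE))
E
```

```text
29.5833 [555.1278534  242.81098979 355.9156863 ] [1.14985175 0.32694285 0.57101881] 31.978980943621607
[502.4627414  235.62657693 318.25620776] [321.37449272 143.95206577]
[556.22904535 247.21038281 318.25620776] [320.70303375 221.83511655]
[609.99534931 258.7941887  318.25620776] [320.12906217 288.41052933]
```

View pics/w36.png

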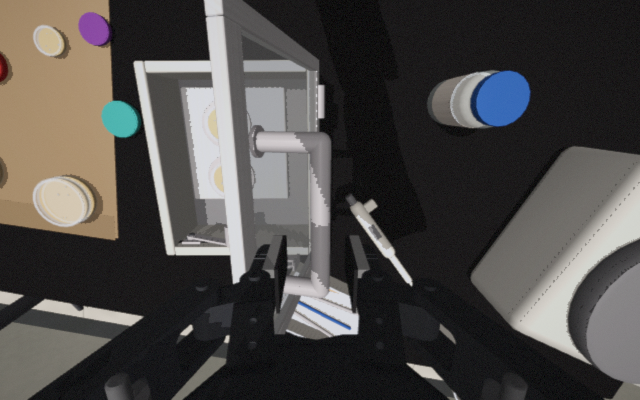

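Request:
send_rows --series '[{"x": 0.001, "y": 0.0037, "z": 0, "turn": 0, "jaw": -0.25}, {"x": 0, "y": 0, "z": -0.02, "turn": 0, "jaw": -0.25}, {"x": 0, "y": 0, "z": -0.015, "turn": 0, "jaw": -0.25}, {"x": 0, "y": 0, "z": 0, "turn": 0, "jaw": -0.25}]'

```text
time: 29.92
eef_pos: [555.9, 247.1, 320.3]
tcp_rot: [[-0.211, 0.977, -0.004], [0.977, 0.211, -0.003], [-0.002, -0.004, -1.0]]
contact_force: [-0.1, -0.7, 0.9]
finger_gap: 32.1
```

Request:
send_rows --series '[{"x": 0, "y": 0, "z": -0.012, "turn": 0, "jaw": -0.25}, {"x": 0, "y": 0, "z": -0.009, "turn": 0, "jaw": -0.25}, {"x": 0, "y": 0, "z": 0, "turn": 0, "jaw": -0.25}, {"x": 0, "y": 0, "z": 0, "turn": 0, "jaw": -0.25}]'

```text
time: 30.25
eef_pos: [556.6, 248.3, 302.0]
tcp_rot: [[-0.212, 0.977, -0.0], [0.977, 0.212, -0.0], [-0.0, -0.0, -1.0]]
contact_force: [0.0, 0.1, 0.8]
finger_gap: 31.8
```

```bash
python3 - <<'E'
from h import *
im=robot.get_image("wrist"); cv2.imwrite("pics/w37.png",im["frame"])
f=robot.get_image("side")["frame"]; cv2.imwrite("pics/s37.png",cv2.resize(f[50:200,200:350],None,fx=4,fy=4,interpolation=cv2.INTER_CUBIC))
s=robot.state();print(s['time'],s['eef_pos'],s['contact_force'],s['finger_gap'])
E
```

```text
30.35 [556.85839789 248.78219679 302.66220362] [0.19639015 1.42596226 0.39334728] 32.22344315181488
```

View pics/w37.png

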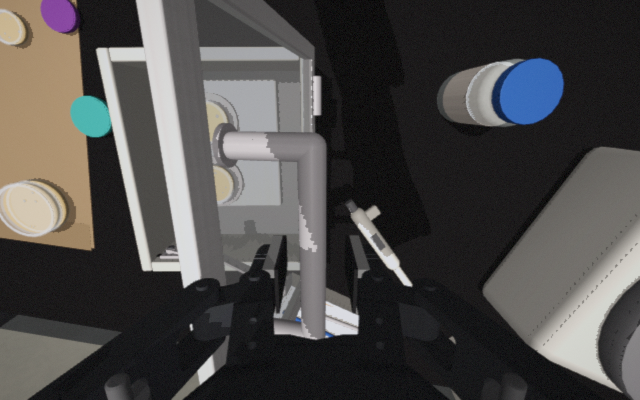

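View pics/s37.png

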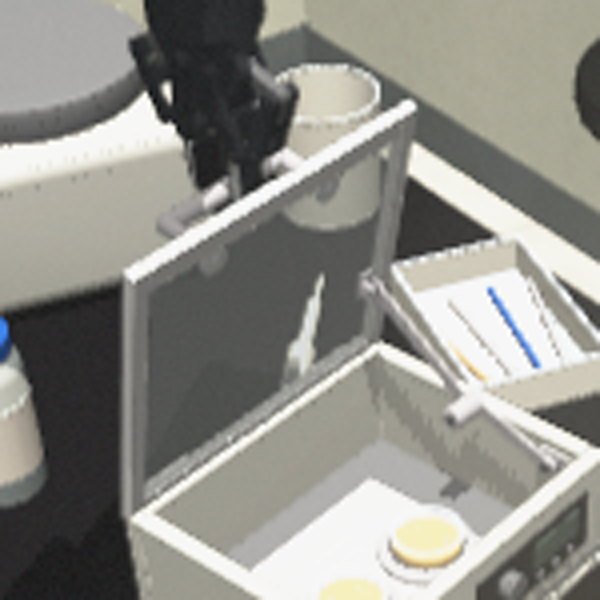

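Request:
send_rows --series '[{"x": 0.0004, "y": -0.0022, "z": 0, "turn": 0, "jaw": -0.25}, {"x": 0, "y": 0, "z": 0, "turn": 0, "jaw": -1}, {"x": 0, "y": 0, "z": 0, "turn": 0, "jaw": -1}, {"x": 0, "y": 0, "z": 0, "turn": 0, "jaw": -1}, {"x": 0, "y": 0, "z": 0, "turn": 0, "jaw": -1}]' --force 30

```text
time: 30.77
eef_pos: [557.0, 246.5, 302.5]
tcp_rot: [[-0.213, 0.977, 0.001], [0.977, 0.213, 0.0], [0.0, 0.001, -1.0]]
contact_force: [0.1, -0.4, 3.0]
finger_gap: 12.7
```

```bash
python3 - <<'E'
from h import *
from arc import arc
s=robot.state();print(s['time'],s['eef_pos'],s['contact_force'],s['finger_gap'])
th=np.concatenate([[1.36],np.arange(1.34,1.19,-.03),np.arange(1.16,0.06,-.05),[.04,.02,.005]])
arc(th)
E
```

```text
30.7667 [557.00194711 246.4884461  302.46875885] [ 0.08836759 -0.3835898   3.04766537] 12.66396628678726
1.22 [{"x": 0.0008, "y": -0.0038, "z": 0.0001, "turn": 0, "jaw": -1}, {"x": 0.0012, "y": -0.0058, "z": 0.0001, "turn": 0, "jaw": -1}, {"x": 0.0012, "y": -0.0058, "z": -0.0001, "turn": 0, "jaw": -1}, {"x": 0.0012, "y": -0.0058, "z": -0.0003, "turn": 0, "jaw": -1}, {"x": 0.0012, "y": -0.0057, "z": -0.0005, "turn": 0, "jaw": -1}]
1.01 [{"x": 0.0012, "y": -0.0057, "z": -0.0006, "turn": 0, "jaw": -1}, {"x": 0.0012, "y": -0.0057, "z": -0.0008, "turn": 0, "jaw": -1}, {"x": 0.002, "y": -0.0094, "z": -0.0017, "turn": 0, "jaw": -1}, {"x": 0.002, "y": -0.0094, "z": -0.0022, "turn": 0, "jaw": -1}, {"x": 0.002, "y": -0.0092, "z": -0.0027, "turn": 0, "jaw": -1}]
0.76 [{"x": 0.002, "y": -0.0091, "z": -0.0032, "turn": 0, "jaw": -1}, {"x": 0.0019, "y": -0.0089, "z": -0.0036, "turn": 0, "jaw": -1}, {"x": 0.0019, "y": -0.0087, "z": -0.0041, "turn": 0, "jaw": -1}, {"x": 0.0018, "y": -0.0085, "z": -0.0045, "turn": 0, "jaw": -1}, {"x": 0.0018, "y": -0.0083, "z": -0.005, "turn": 0, "jaw": -1}]
0.51 [{"x
[... 351 characters left out ...]
65, "z": -0.0072, "turn": 0, "jaw": -1}, {"x": 0.0013, "y": -0.0061, "z": -0.0076, "turn": 0, "jaw": -1}, {"x": 0.0012, "y": -0.0058, "z": -0.0079, "turn": 0, "jaw": -1}, {"x": 0.0012, "y": -0.0054, "z": -0.0081, "turn": 0, "jaw": -1}, {"x": 0.0011, "y": -0.005, "z": -0.0084, "turn": 0, "jaw": -1}]
0.02 [{"x": 0.001, "y": -0.0045, "z": -0.0087, "turn": 0, "jaw": -1}, {"x": 0.0009, "y": -0.0041, "z": -0.0089, "turn": 0, "jaw": -1}, {"x": 0.0008, "y": -0.0037, "z": -0.0091, "turn": 0, "jaw": -1}, {"x": 0.0009, "y": -0.0044, "z": -0.013, "turn": 0, "jaw": -1}, {"x": 0.0002, "y": -0.0011, "z": -0.0038, "turn": 0, "jaw": -1}]
0.005 [{"x": 0.0002, "y": -0.0008, "z": -0.0028, "turn": 0, "jaw": -1}]
```

Request:
send_rows --series '[{"x": 0.0004, "y": -0.002, "z": 0, "turn": 0, "jaw": -1}, {"x": 0.0004, "y": -0.002, "z": 0, "turn": 0, "jaw": -1}, {"x": 0.0006, "y": -0.003, "z": 0, "turn": 0, "jaw": -1}, {"x": 0, "y": 0, "z": 0, "turn": 0, "jaw": -1}]'

```text
time: 31.1
eef_pos: [558.5, 239.7, 302.6]
tcp_rot: [[-0.212, 0.977, 0.001], [0.977, 0.212, 0.002], [0.001, 0.002, -1.0]]
contact_force: [-1.3, 1.9, 5.6]
finger_gap: 12.4
```

```bash
python3 - <<'E'
from h import *
f=robot.get_image("side")["frame"]; cv2.imwrite("pics/s38.png",cv2.resize(f[50:200,220:370],None,fx=4,fy=4,interpolation=cv2.INTER_CUBIC))
s=robot.state();print(s['time'],s['eef_pos'],s['contact_force'],s['finger_gap'])
E
```

```text
31.15 [558.49538205 239.71737814 302.58819239] [-0.61812364  0.95434003  5.54639299] 12.498996623806267
```

View pics/s38.png

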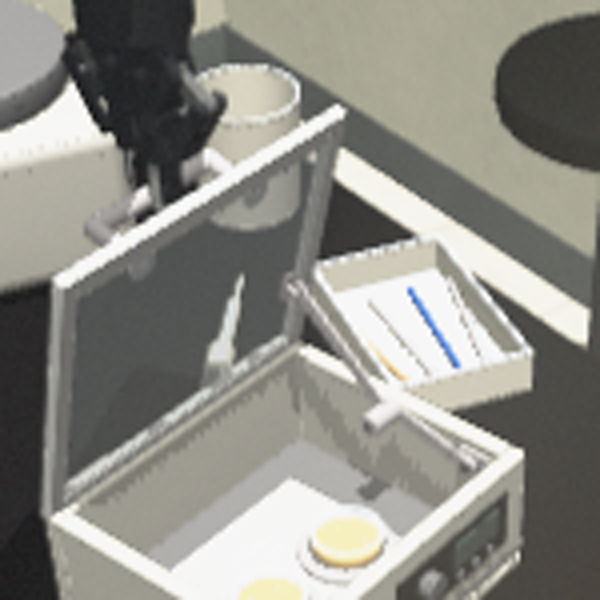

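```bash
python3 - <<'E'
from h import *
from arc import arc
th=np.concatenate([[1.325],np.arange(1.295,1.12,-.03),np.arange(1.105,0.15,-.045)])
arc(th)
E
```

```text
1.175 [{"x": 0.0012, "y": -0.0058, "z": -0.0, "turn": 0, "jaw": -1}, {"x": 0.0012, "y": -0.0058, "z": -0.0002, "turn": 0, "jaw": -1}, {"x": 0.0012, "y": -0.0058, "z": -0.0004, "turn": 0, "jaw": -1}, {"x": 0.0012, "y": -0.0057, "z": -0.0006, "turn": 0, "jaw": -1}, {"x": 0.0012, "y": -0.0057, "z": -0.0007, "turn": 0, "jaw": -1}]
0.97 [{"x": 0.0012, "y": -0.0057, "z": -0.0009, "turn": 0, "jaw": -1}, {"x": 0.0016, "y": -0.0075, "z": -0.0015, "turn": 0, "jaw": -1}, {"x": 0.0018, "y": -0.0084, "z": -0.002, "turn": 0, "jaw": -1}, {"x": 0.0018, "y": -0.0083, "z": -0.0024, "turn": 0, "jaw": -1}, {"x": 0.0018, "y": -0.0082, "z": -0.0028, "turn": 0, "jaw": -1}]
0.745 [{"x": 0.0017, "y": -0.0081, "z": -0.0032, "turn": 0, "jaw": -1}, {"x": 0.0017, "y": -0.0079, "z": -0.0035, "turn": 0, "jaw": -1}, {"x": 0.0017, "y": -0.0078, "z": -0.0039, "turn": 0, "jaw": -1}, {"x": 0.0016, "y": -0.0076, "z": -0.0042, "turn": 0, "jaw": -1}, {"x": 0.0016, "y": -0.0074, "z": -0.0046, "turn": 0, "jaw": -1}]
0.52 [{"x": 0.0015, "y": -0.0072, "z": -0.0049, "turn": 0, "jaw": -1}, {"x": 0.0015, "y": -0.007, "z": -0.0053, "turn": 0, "jaw": -1}, {"x": 0.0014, "y": -0.0067, "z": -0.0056, "turn": 0, "jaw": -1}, {"x": 0.0014, "y": -0.0065, "z": -0.0059, "turn": 0, "jaw": -1}, {"x": 0.0013, "y": -0.0062, "z": -0.0062, "turn": 0, "jaw": -1}]
0.295 [{"x": 0.0013, "y": -0.0059, "z": -0.0064, "turn": 0, "jaw": -1}, {"x": 0.0012, "y": -0.0056, "z": -0.0067, "turn": 0, "jaw": -1}, {"x": 0.0011, "y": -0.0053, "z": -0.007, "turn": 0, "jaw": -1}, {"x": 0.0011, "y": -0.005, "z": -0.0072, "turn": 0, "jaw": -1}, {"x": 0.001, "y": -0.0047, "z": -0.0074, "turn": 0, "jaw": -1}]
0.16 [{"x": 0.0009, "y": -0.0044, "z": -0.0076, "turn": 0, "jaw": -1}, {"x": 0.0009, "y": -0.004, "z": -0.0078, "turn": 0, "jaw": -1}, {"x": 0.0008, "y": -0.0037, "z": -0.008, "turn": 0, "jaw": -1}]
```

Request:
send_rows --series '[{"x": 0.0012, "y": -0.0058, "z": 0, "turn": 0, "jaw": -1}, {"x": 0.0012, "y": -0.0058, "z": -0.0002, "turn": 0, "jaw": -1}, {"x": 0.0012, "y": -0.0058, "z": -0.0004, "turn": 0, "jaw": -1}, {"x": 0.0012, "y": -0.0057, "z": -0.0006, "turn": 0, "jaw": -1}, {"x": 0.0012, "y": -0.0057, "z": -0.0007, "turn": 0, "jaw": -1}]'

```text
time: 31.57
eef_pos: [565.2, 208.9, 299.7]
tcp_rot: [[-0.211, 0.977, 0.001], [0.977, 0.211, -0.001], [-0.001, 0.001, -1.0]]
contact_force: [2.8, 1.4, 2.0]
finger_gap: 12.2
```

Request:
send_rows --series '[{"x": 0.0012, "y": -0.0057, "z": -0.0009, "turn": 0, "jaw": -1}, {"x": 0.0016, "y": -0.0075, "z": -0.0015, "turn": 0, "jaw": -1}, {"x": 0.0018, "y": -0.0084, "z": -0.002, "turn": 0, "jaw": -1}, {"x": 0.0018, "y": -0.0083, "z": -0.0024, "turn": 0, "jaw": -1}, {"x": 0.0018, "y": -0.0082, "z": -0.0028, "turn": 0, "jaw": -1}]'

```text
time: 31.98
eef_pos: [573.4, 170.7, 290.1]
tcp_rot: [[-0.212, 0.977, 0.002], [0.977, 0.212, -0.001], [-0.001, 0.001, -1.0]]
contact_force: [5.5, -0.9, 0.8]
finger_gap: 12.6
```

Request:
send_rows --series '[{"x": 0.0017, "y": -0.0081, "z": -0.0032, "turn": 0, "jaw": -1}, {"x": 0.0017, "y": -0.0079, "z": -0.0035, "turn": 0, "jaw": -1}, {"x": 0.0017, "y": -0.0078, "z": -0.0039, "turn": 0, "jaw": -1}, {"x": 0.0016, "y": -0.0076, "z": -0.0042, "turn": 0, "jaw": -1}, {"x": 0.0016, "y": -0.0074, "z": -0.0046, "turn": 0, "jaw": -1}]'

```text
time: 32.4
eef_pos: [581.8, 131.4, 270.4]
tcp_rot: [[-0.211, 0.977, 0.002], [0.977, 0.211, -0.001], [-0.002, 0.001, -1.0]]
contact_force: [7.6, -0.6, -2.4]
finger_gap: 12.2
```

```bash
python3 - <<'E'
from h import *
f=robot.get_image("side")["frame"]; cv2.imwrite("pics/s39.png",cv2.resize(f[50:200,220:370],None,fx=4,fy=4,interpolation=cv2.INTER_CUBIC))
s=robot.state();print(s['time'],s['eef_pos'],s['contact_force'],s['finger_gap'])
E
```

```text
32.45 [582.13611839 129.19172784 269.10391762] [ 8.38484145 -0.70000255 -4.49908762] 12.450388084156808
```

View pics/s39.png

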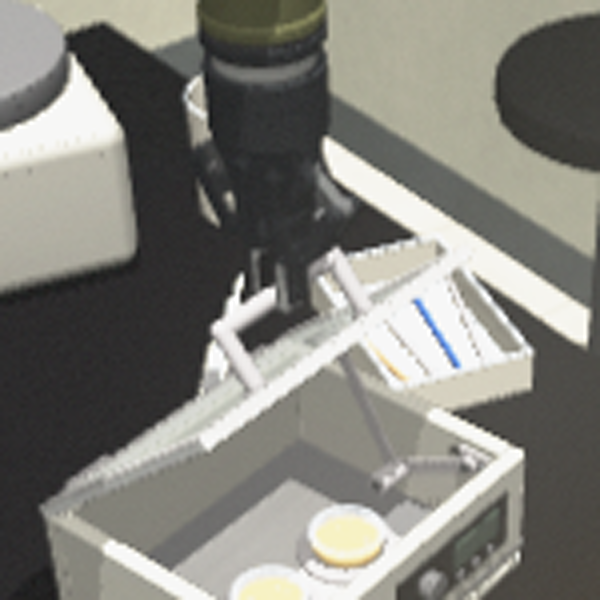

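Request:
send_rows --series '[{"x": 0.002, "y": -0.0072, "z": -0.0049, "turn": 0, "jaw": -1}, {"x": 0.0018, "y": -0.007, "z": -0.0053, "turn": 0, "jaw": -1}, {"x": 0.0014, "y": -0.0067, "z": -0.0056, "turn": 0, "jaw": -1}, {"x": 0.0014, "y": -0.0065, "z": -0.0059, "turn": 0, "jaw": -1}, {"x": 0.0013, "y": -0.0062, "z": -0.0062, "turn": 0, "jaw": -1}]'

```text
time: 32.87
eef_pos: [588.6, 97.9, 241.8]
tcp_rot: [[-0.212, 0.977, -0.001], [0.977, 0.212, -0.002], [-0.001, -0.001, -1.0]]
contact_force: [5.4, -0.4, -4.0]
finger_gap: 12.5
```

Request:
send_rows --series '[{"x": 0.0013, "y": -0.0059, "z": -0.0064, "turn": 0, "jaw": -1}, {"x": 0.0012, "y": -0.0056, "z": -0.0067, "turn": 0, "jaw": -1}, {"x": 0.0011, "y": -0.0053, "z": -0.007, "turn": 0, "jaw": -1}, {"x": 0.0011, "y": -0.005, "z": -0.0072, "turn": 0, "jaw": -1}, {"x": 0.001, "y": -0.0047, "z": -0.0074, "turn": 0, "jaw": -1}]'

```text
time: 33.28
eef_pos: [594.2, 71.8, 206.9]
tcp_rot: [[-0.212, 0.977, -0.001], [0.977, 0.212, -0.001], [-0.001, -0.001, -1.0]]
contact_force: [5.5, 0.8, -5.6]
finger_gap: 12.5
```

Request:
send_rows --series '[{"x": 0.0009, "y": -0.0044, "z": -0.0076, "turn": 0, "jaw": -1}, {"x": 0.0009, "y": -0.004, "z": -0.0078, "turn": 0, "jaw": -1}, {"x": 0.0008, "y": -0.0037, "z": -0.008, "turn": 0, "jaw": -1}, {"x": 0, "y": 0, "z": 0, "turn": 0, "jaw": -1}]'

```text
time: 33.62
eef_pos: [596.8, 59.8, 182.3]
tcp_rot: [[-0.211, 0.977, -0.001], [0.977, 0.211, -0.0], [-0.0, -0.001, -1.0]]
contact_force: [7.1, -0.2, -5.6]
finger_gap: 12.6
```

```bash
python3 - <<'E'
from h import *
f=robot.get_image("side")["frame"]; cv2.imwrite("pics/s40.png",cv2.resize(f[100:250,220:370],None,fx=4,fy=4,interpolation=cv2.INTER_CUBIC))
s=robot.state();print(s['time'],s['eef_pos'],s['contact_force'],s['finger_gap'])
E
```

```text
33.6667 [596.77685222  60.02360677 182.89494478] [ 5.71553391 -0.42920127 -6.32578489] 12.610246148693275
```

View pics/s40.png

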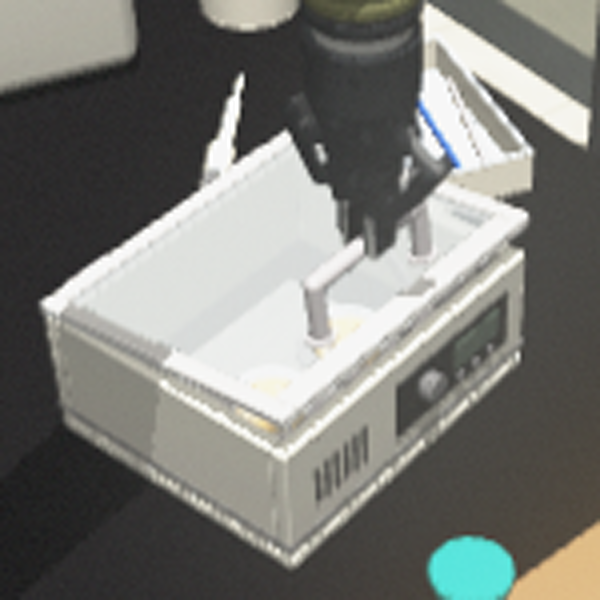

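Request:
send_rows --series '[{"x": 0.0005, "y": -0.0022, "z": -0.0055, "turn": 0, "jaw": -1}, {"x": 0.0004, "y": -0.002, "z": -0.0055, "turn": 0, "jaw": -1}, {"x": 0.0004, "y": -0.0015, "z": -0.005, "turn": 0, "jaw": -1}, {"x": 0.0003, "y": -0.001, "z": -0.004, "turn": 0, "jaw": -1}, {"x": 0, "y": 0, "z": 0, "turn": 0, "jaw": -1}]'

```text
time: 34.08
eef_pos: [598.3, 53.3, 163.1]
tcp_rot: [[-0.212, 0.977, -0.001], [0.977, 0.212, -0.001], [-0.001, -0.001, -1.0]]
contact_force: [5.5, -1.4, -5.3]
finger_gap: 12.3
```

Request:
send_rows --series '[{"x": 0.0001, "y": -0.0005, "z": -0.002, "turn": 0, "jaw": -1}, {"x": 0.0001, "y": -0.0004, "z": -0.002, "turn": 0, "jaw": -1}, {"x": 0, "y": 0, "z": 0, "turn": 0, "jaw": -1}]'

```text
time: 34.33
eef_pos: [598.4, 52.7, 161.0]
tcp_rot: [[-0.212, 0.977, -0.0], [0.977, 0.212, -0.001], [-0.001, -0.001, -1.0]]
contact_force: [3.0, -1.1, 2.0]
finger_gap: 12.5
```

Request:
send_rows --series '[{"x": 0, "y": 0, "z": -0.001, "turn": 0, "jaw": -1}, {"x": 0, "y": 0, "z": -0.0005, "turn": 0, "jaw": -1}, {"x": 0, "y": 0, "z": 0, "turn": 0, "jaw": -1}]'

```text
time: 34.58
eef_pos: [598.5, 52.7, 160.9]
tcp_rot: [[-0.212, 0.977, 0.0], [0.977, 0.212, -0.001], [-0.001, 0.0, -1.0]]
contact_force: [-0.2, -1.6, 11.9]
finger_gap: 12.5
```

```bash
python3 - <<'E'
from h import *
f=robot.get_image("side")["frame"]; cv2.imwrite("pics/s41.png",cv2.resize(f[120:250,220:370],None,fx=5,fy=4.5,interpolation=cv2.INTER_CUBIC))
s=robot.state();print(s['time'],s['eef_pos'],s['contact_force'],s['finger_gap'])
E
```

```text
34.6333 [598.44353156  52.69878335 160.84512099] [ 0.27787924 -1.57246902 12.04007247] 12.426715907872703
```

View pics/s41.png

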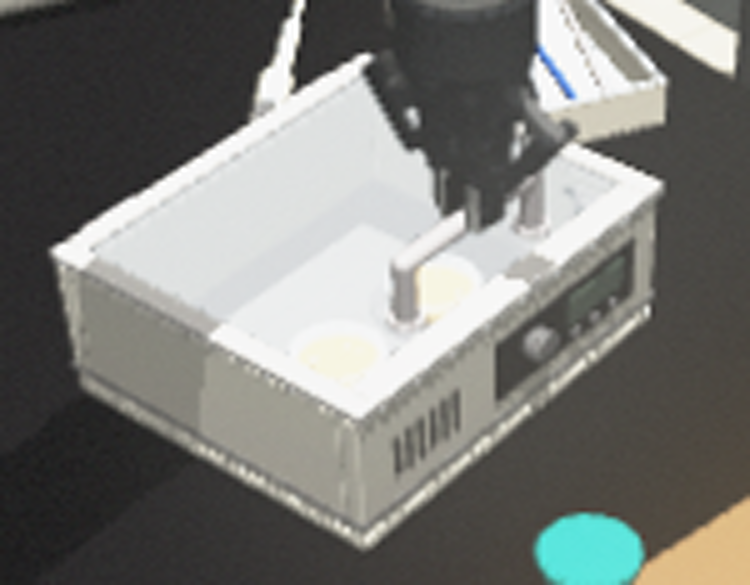

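Request:
send_rows --series '[{"x": 0, "y": 0, "z": 0.0012, "turn": 0, "jaw": -1}, {"x": 0, "y": 0, "z": 0, "turn": 0, "jaw": 0}, {"x": 0, "y": 0, "z": 0, "turn": 0, "jaw": 0.1}, {"x": 0, "y": 0, "z": 0, "turn": 0, "jaw": 0.1}, {"x": 0, "y": 0, "z": 0, "turn": 0, "jaw": 0.1}]'

```text
time: 35.05
eef_pos: [597.4, 54.1, 159.9]
tcp_rot: [[-0.213, 0.977, -0.003], [0.977, 0.213, 0.0], [0.001, -0.003, -1.0]]
contact_force: [0.2, 0.2, -0.4]
finger_gap: 47.3
```

Request:
send_rows --series '[{"x": 0, "y": 0, "z": 0.01, "turn": 0, "jaw": 0.1}, {"x": 0, "y": 0, "z": 0.03, "turn": 0, "jaw": 0.1}, {"x": 0, "y": 0, "z": 0.04, "turn": 0, "jaw": 0.1}, {"x": 0, "y": 0, "z": 0.04, "turn": 0, "jaw": 0.1}, {"x": 0, "y": 0, "z": 0.03, "turn": 0, "jaw": 0.1}]'

```text
time: 35.47
eef_pos: [599.0, 54.4, 314.6]
tcp_rot: [[-0.213, 0.977, 0.003], [0.977, 0.213, 0.001], [0.0, 0.003, -1.0]]
contact_force: [0.4, 0.3, 0.3]
finger_gap: 46.9
```

Request:
send_rows --series '[{"x": -0.03, "y": 0.01, "z": 0.01, "turn": 0, "jaw": 0.1}, {"x": -0.03, "y": 0.01, "z": 0, "turn": 0, "jaw": 0.1}, {"x": -0.03, "y": 0.01, "z": 0, "turn": 0, "jaw": 0.1}, {"x": -0.02, "y": 0, "z": 0, "turn": 0, "jaw": 0.1}, {"x": 0, "y": 0, "z": 0, "turn": 0, "jaw": 0.1}]'

```text
time: 35.88
eef_pos: [483.8, 84.7, 321.5]
tcp_rot: [[-0.216, 0.976, -0.003], [0.976, 0.216, -0.001], [-0.0, -0.003, -1.0]]
contact_force: [0.4, -0.7, 0.1]
finger_gap: 47.1
```

```bash
python3 - <<'E'
from h import *
from ov import overlay
for n in ("side","top","wrist"):
    im=robot.get_image(n); f=im["frame"]; cv2.imwrite(f"pics/{n}50.png",f)
    if n=="side": cv2.imwrite("pics/side50z.png",cv2.resize(f[120:250,220:370],None,fx=5,fy=4.5,interpolation=cv2.INTER_CUBIC))
    if n=="wrist": KE=(im["K"],im["extrinsics"])
s=robot.state();print(s['time'],s['eef_pos'],s['contact_force'],s['finger_gap'])
q=[580.9,132.7,1.783]
for p in [(-27,55,65),(-27,55,50),(-82,55,172),(-82,-55,172)]: print(p,proj(None,inc(q,p),KE).round(1))
E
```

```text
36.0333 [489.33427366  83.76024841 321.27249318] [ 0.69879008  0.64915493 -0.36279487] 47.03116497262195
(-27, 55, 65) [316.2 191.5]
(-27, 55, 50) [316.1 188.8]
(-82, 55, 172) [268.  217.9]
(-82, -55, 172) [272.  299.9]
```

View pics/side50z.png

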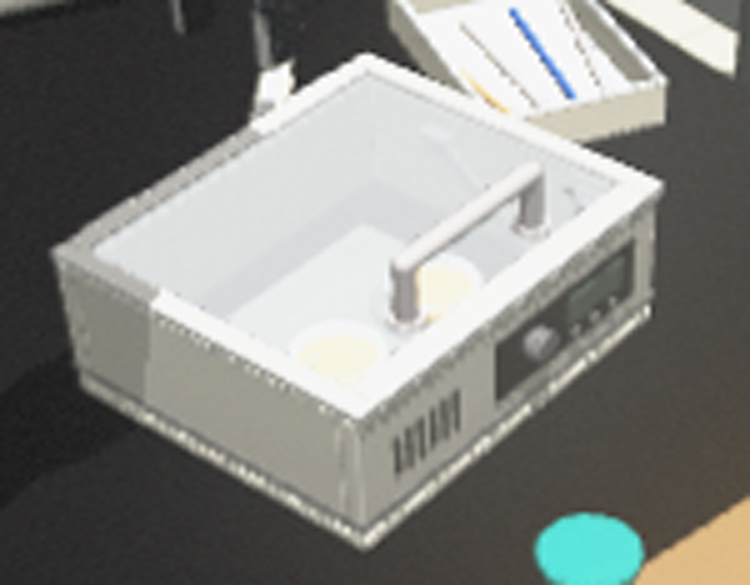

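View pics/wrist50.png

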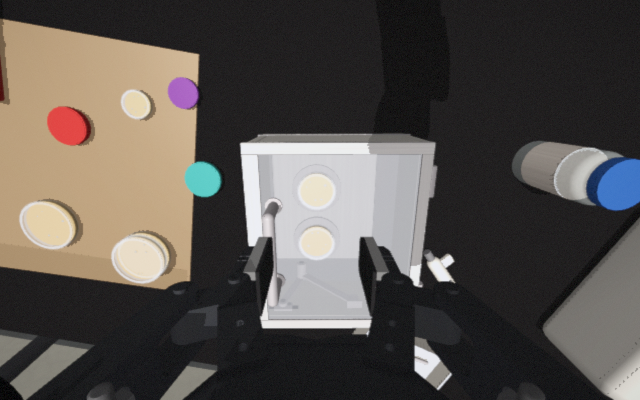

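View pics/side50.png

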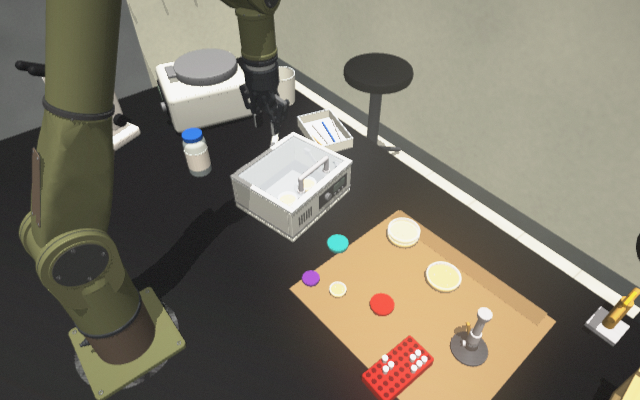

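```bash
python3 - <<'E'
import cv2,numpy as np
a=cv2.imread("pics/side0.png",0).astype(int);b=cv2.imread("pics/side50.png",0).astype(int)
print(np.abs(a-b)[150:190,300:355].mean(),np.abs(a-b)[150:190,300:355].max(),np.abs(a-b)[230:400,300:600].mean())
from station import robot
print(robot.sign_off())
E
```

```text
4.452272727272727 11 4.846235294117647
the job is handed in; nothing more can be done
None
```

The dish is in the incubator and the lid is closed. I handed the job in at about 36 s of the 72 s allowed. Sign-off gives no verdict.

**Done:**
- **Lid up:** I raised it to the stop, at about 1.38 rad. The highest force along the lid's swing was about 8 N, well under the 18 N slip limit. I then eased it back onto the locked stay.
- **Dish:** I moved the larger amber dish from the bench to the middle of the free plate. The push reached 17 N just before release, because I stepped down twice more after first contact, so that was firmer than ideal. I think the fingertips met the plate along with the dish and took part of that force.
- **Stay and lid down:** I pressed the knee down to about 1.6 rad with about 5 N. It held the lid while I took the handle again. I then lowered the lid until it seated, and pressing with 12 N did not move it further.

**Last checks:**
- **Lid:** it looks the same as in the starting picture.
- **Dish:** the wrist picture shows it within 1 pixel of the predicted plate centre.
- **Other things:** nothing else looks moved in the final pictures, and the gripper is clear.

**What disagreed:**
- **Fingertips:** they stand about 2 to 8 mm behind the reported tool point, not 17 mm ahead of it. Because of this, the first handle grasp closed on air above the bar, without contact. I corrected for it afterwards using the pictures and felt contact.
- **Finger opening:** it reads about 1.5 mm low on things of known size.

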